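# Pin the bracket, then hold the hidden bolt head against the hanging spanner

## Task

Take the two steel pins out of the wooden stand and push them fully home, upright, in the jig's aluminium block: first one in the hole with one yellow dot, then the other in the hole with two dots, and let go of both. Then reach down into the narrow gap between the bracket's two plates, grip the hidden brass bolt head by its flats, turn it until the spanner hanging on the nut in front lies level, and finish while still holding it firmly so that the bolt cannot turn back. Do not touch the spanner, and leave the wax tin and the sanding block beside the jig and the dark wooden offcut beside the stand where they are.

Things in the scene. Friction and masses are not known exactly. Their poses are not given: they have to be found in the camera images.
- jig: Fixed jig: dark steel base 110 mm (x) by 205 mm (y, -50 to +155 mm), 10 mm thick, carrying a U bracket of two upright grey plates and an aluminium pin block (x -31 to +31, y +53 to +147 mm, top 46 mm up). Origin on the bench, straight below the bolt axis; at yaw 0 x points away from the robot, y to the left, z up. Place and yaw vary.
- gap_top (a point): Middle of the open top of the gap between the two plates, 95 mm above the bench (the plates' top edges). The gap is 52 mm wide along the jig's x and open at both sides; the plates are 10 mm thick and 76 mm wide in y. The bolt passes through the front plate, along x, 20 mm below this height.
- hole_one (a point): Centre of the mouth of the pin hole marked with one yellow dot in the top of the aluminium block on the jig: 18 mm across for a 16 mm shank, 34 mm deep, rim chamfered 2 mm, 46 mm above the bench; z up, axes parallel to the jig's. A pin is home when its shoulder sits on the block, i.e. its centre is 2 mm above this point.
- hole_two (a point): Centre of the mouth of the pin hole marked with two yellow dots in the top of the aluminium block on the jig: 18 mm across for a 16 mm shank, 34 mm deep, rim chamfered 2 mm, 46 mm above the bench; z up, axes parallel to the jig's. A pin is home when its shoulder sits on the block, i.e. its centre is 2 mm above this point.
- pin_a_center (a point): Centre, half-way up, of a loose upright steel pin (just like pin b), 68 mm tall, 0.10 kg. Below: shank 16 mm across, 32 mm long, its lowest 7 mm tapering to 9 mm; above: round head 24 mm across, 36 mm tall, to grip. The head's underside (shoulder) is 2 mm below this point, the tip 34 mm below, the top 34 mm above. z runs up the pin.
- pin_b_center (a point): Centre, half-way up, of a loose upright steel pin (just like pin a), 68 mm tall, 0.10 kg. Below: shank 16 mm across, 32 mm long, its lowest 7 mm tapering to 9 mm; above: round head 24 mm across, 36 mm tall, to grip. The head's underside (shoulder) is 2 mm below this point, the tip 34 mm below, the top 34 mm above. z runs up the pin.
- pin_a: The first pin as a whole (see pin a centre); origin at the centre of its tip.
- pin_b: The second pin as a whole (see pin b centre); origin at the centre of its tip.
- pin_stand: Fixed wooden block 64 x 130 x 40 mm (x, y, z) with two pockets 64 mm apart along its y, 19 mm across and 36 mm deep, in which the pins stand with their shoulders on its top; origin under its centre.
- head_center (a point): Centre of the brass hexagon bolt head in the gap: 24 mm across flats (28 over corners), 16 mm thick along x, from 3 to 19 mm behind the front plate. x lies along the bolt (jig x). The point turns with the bolt; two flats face its +y and -y, so fingers that point along its -z and close along its y lie flat on them. With the spanner down this y is tilted by the joint angle.
- bolt_head: The brass bolt head as a whole; origin on the bolt axis, 14 mm further back (jig +x) than the head's centre; axes as for the head's centre.
- spanner: Ring spanner on the nut in front of the front plate, fast to nut and bolt so that all turn together. It lies 5 to 14 mm ahead of the plate and reaches 163 mm from the bolt axis to the jig's -y (right). Its weight (about 90 g) turns the bolt with 0.04 to 0.12 N m. Origin on the bolt axis; its y runs along the shaft.
- bolt (a joint): Angle of bolt, head, nut and spanner about the jig's +x axis, rad. 0 = spanner level, with two flats of the head upright (facing the jig's +y and -y); positive = the spanner's right end hangs down. Free to turn from -0.25 to 0.35; it starts at about 0.35, where the spanner rests on a stop stud, and falls back there when let go.
- wax_tin: Bystander: round yellow tin, 74 mm across, 32 mm tall, left of the jig; origin under its centre.
- sanding_block: Bystander: brown sanding block, 58 x 101 x 30 mm, left of the jig; origin under its centre.
- dark_offcut: Bystander: dark wooden offcut, 45 x 70 x 32 mm, right of the pin stand; origin under its centre.

How it is judged:
By the outcome, as a careful person would: the job done as asked, in the order asked, and still so for the second after the job is handed in, while the arm keeps its last pose, push and grip.
It also fails if it takes over 64 s, if anything falls off the work surface, if the arm or the gripper's body presses on something with over 40 N, if the wrist force passes 120 N, or if a joint passes its speed limit or range.

## Robot

A 6-joint arm with a two-finger parallel gripper is mounted at the origin on a cart in front of the work surface, level with it; the furniture and walls round the work are solid. World frame = base frame: x ahead of the robot, y to its left, z up, the work surface at z = 0. Lengths are in m, angles in rad, forces in N, time in s.
With the tool pointing down it reaches from about 0.325 to 0.775 m from the base axis. Payload 5.5 kg.
Tool frame: the origin (TCP) lies at the very end of the fingers, on their centre line; the grasp point (between the pads) lies 19 mm behind it; x points along the fingers, y is the direction in which the jaws open and shut, and the axes are right-handed (so a half turn about x gives the same grasp; the last joint's range is limited). The gripper opens to 88 mm and grips with 3 to 60 N. Pads are 20 mm wide; open, the fingers measure 115 mm over their backs; the gripper's body (75 mm by 178 mm) begins 61 mm behind the grasp point.
Start: joints at [1.287, 0.091, 1.231, -0, 1.82, -0.057], TCP at [0.135, 0.585, 0.2] pointing down, gripper open.
Joint ranges: [-2.87, 2.87], [-0.86, 2.18], [0.17, 2.46], [-1.51, 4.65], [0.06, 2.69], [-2.65, 2.65]. Speed limits (rad/s): [2.57, 2.57, 3.01, 3.14, 3.14, 3.14].

## Interface

Orientations are given as a 3x3 rotation matrix whose columns are the frame's x, y, z axes.
In Python, from workcell import get_state, vision, job gives the robot as it stands.
- The arm moves only by the shell command python3 -m pendant 'ROWS' [OPENING] [FORCE]. ROWS is text: rows parted by semicolons, each of 4 numbers parted by spaces: the shift along the tool's x, y, z in m, then the turn about the tool's x in degrees. A call has exactly 5 rows; each row is the pose to reach, as a shift and turn from the pose measured when the call began, along the tool's axes at that moment; what a row does not reach only later rows make up. A row lasts 1/10 s, in which the tool goes at most 50 mm and 8.59 degrees, less where a joint would pass 70% of its speed; a pose out of reach is approached as far as the arm can. A call with a gripper value outside its range is refused whole. OPENING is the closure, from 0 (fully open) to 1 (shut), set as the call begins (- or left out, the last holds). The fingers move at their own pace and stop on an object; FORCE is the grip in N (left out, the last holds). Time passes only in rows, so rows that repeat a pose let the fingers close, or fill a call up. It gives the time, the measured TCP pose, the force and the opening at its end, in the units of the state.
- get_state(): the state, without advancing time (a new reading comes with each control period).
- vision.read_camera(name): name is "side" or "top"; returns (picture, depth): 420x560x3 uint8, blue, green, red; 420x560 float32, m along the optical axis (not along the pixel's ray), 0 where there is no reading.
- vision.camera_model(name): a dict with "fx", "fy", "cx", "cy" (pixels), "k1" (the pictures are not rectified: a ray, as slopes to the right and down, at radius r is drawn at 1 + k1 r^2 times it, then the intrinsics apply), "origin" and "rotation" of the camera in the world. Camera axes: x right, y down, z forward; pixel columns grow to the right and rows downward; lengths in m; the calibration is good to about 2 mm. A picture is of the moment at which its call begins. camera_model takes no time and is no camera call.
- job.hand_in(): hands the job in, once; it reports no verdict.
Trained networks look in the newest picture that a camera, given by its name, has taken for a name from the list of things; names that differ only in an ending like _2 or _b are one class to them, and where a whole thing is asked for, a point or a joint stands for the part that bears it (a point fixed in the world has none). Each returns a list of dicts, best first, with "score" (0 to 1); they miss things now and then, are a little off and sometimes report something else, mostly with a low value. They report only what shows in the picture. A call takes as long as a camera call.
- vision.boxes_of(camera, label): "position" ([x, y, z] in m, in the coordinates of the camera as it stood for that picture, good to about 4 mm: the middle of the surface that is visible of it).
- vision.outline_of(camera, label): "pixels" (420x560 bool, what is visible of it).
- vision.landmark_of(camera, label): "position" ([x, y, z] in m, in the coordinates of the camera as it stood for that picture, good to about 4 mm: a listed point, or the origin of a listed thing).
The state is a dict: "time_s": time; "joint_pos": joint angles; "qd": joint speeds; "joint_efforts": joint torques, N m; "tcp_pos": TCP position; "eef_rot": TCP orientation; "wrist_force": force on the tool from outside, world axes, zero at the start; "ft_torque": the same for the moment, N m; "opening": finger opening in m.
Only numpy, scipy, OpenCV 4.12 (cv2) and the standard library are available. Lean on these libraries where they do the work, as an engineer would, in place of code of your own. Each camera call takes 0.05 s, during which the arm holds its last target.

## Working session

There is one attempt and no reset: what is moved stays moved. The work goes in short steps, Python scripts to look and compute and a shell command to move; the robot and the scene stay as the last step left them, time stands still between calls to the robot, and variables do not carry over. Pictures are saved under pics/ and viewed, and the job is handed in when it is done.

```bash
ls; mkdir -p pics
cat > h.py <<'E'
import numpy as np,cv2
from workcell import get_state, vision, job
def look(n,f):
    p,d=vision.read_camera(n); cv2.imwrite('pics/'+f+'.png',p); np.save('pics/'+f+'.npy',d); return p,d
def c2w(n,p):
    m=vision.camera_model(n); return np.array(m['origin'])+np.array(m['rotation'])@np.array(p)
def ray(n,u,v):
    m=vision.camera_model(n); x=(u-m['cx'])/m['fx'];y=(v-m['cy'])/m['fy']
    a,b=x,y
    for _ in range(20):
        r2=a*a+b*b; a=x/(1+m['k1']*r2); b=y/(1+m['k1']*r2)
    return np.array([a,b,1.0])
def px2z(n,u,v,z):
    m=vision.camera_model(n); o=np.array(m['origin']); r=np.array(m['rotation'])@ray(n,u,v)
    return o+r*(z-o[2])/r[2]
def px2d(n,u,v,d): return c2w(n,ray(n,u,v)*d)
def proj(n,w):
    m=vision.camera_model(n); c=np.array(m['rotation']).T@(np.array(w)-np.array(m['origin']))
    a,b=c[0]/c[2],c[1]/c[2]; k=1+m['k1']*(a*a+b*b)
    return m['fx']*a*k+m['cx'],m['fy']*b*k+m['cy']
E
python3 - <<'E'
from h import *
for n in ('side','top'):
    look(n,n+'0'); m=vision.camera_model(n); print(n,{k:np.round(v,3).tolist() for k,v in m.items()})
    for l in ['gap_top','hole_one','hole_two','pin_a_center','jig','head_center','pin_stand','spanner','wax_tin','sanding_block','dark_offcut']:
        r=vision.landmark_of(n,l); print(l,[(np.round(c2w(n,q['position']),4).tolist(),round(q['score'],2)) for q in r[:3]])
s=get_state(); print({k:np.round(v,3).tolist() for k,v in s.items()})
E
```

```text
pics
side {'fx': 427.485, 'fy': 427.485, 'cx': 280.298, 'cy': 219.001, 'k1': -0.001, 'origin': [0.271, -1.191, 0.646], 'rotation': [[0.978, -0.097, 0.186], [-0.21, -0.417, 0.884], [-0.009, -0.904, -0.428]]}
gap_top [([0.544, 0.0634, 0.0949], 0.69), ([0.5427, -0.2397, 0.0115], 0.4)]
hole_one [([0.5517, 0.1385, 0.0485], 0.97), ([0.5416, -0.2411, 0.0064], 0.42)]
hole_two [([0.5557, 0.1813, 0.0475], 0.85), ([0.5024, -0.4751, -0.0003], 0.38)]
pin_a_center [([0.5252, 0.0631, 0.0729], 0.66), ([0.5539, -0.3018, 0.0397], 0.5), ([0.5509, -0.303, 0.0125], 0.42)]
jig [([0.5397, 0.0617, -0.0047], 0.74), ([0.5544, 0.18, 0.0465], 0.54), ([0.545, -0.2745, -0.0013], 0.45)]
head_center [([0.5273, 0.0635, 0.0739], 0.46)]
pin_stand [([0.5437, -0.2736, 0.0003], 0.72)]
spanner [([0.5384, 0.0618, 0.0722], 0.69), ([0.548, 0.1339, 0.0474], 0.22)]
wax_tin [([0.4704, 0.383, -0.002], 0.51), ([0.556, 0.1802, 0.0434], 0.27)]
sanding_block [([0.5727, 0.3851, 0.0002], 0.83)]
dark_offcut [([0.4976, -0.4738, -0.0007], 0.74), ([0.5508, 0.183, 0.0448], 0.54), ([0.544, -0.2397, 0.0094], 0.17)]
top {'fx': 515.553, 'fy': 
[... 493 characters left out ...]
.0791], 0.56), ([0.5528, -0.3005, 0.0398], 0.32), ([0.542, 0.0663, 0.0731], 0.22)]
pin_stand []
spanner [([0.5384, 0.0621, 0.0721], 0.68), ([0.5274, 0.0671, 0.0777], 0.25)]
wax_tin [([0.4722, 0.3907, -0.0011], 0.74)]
sanding_block [([0.5704, 0.3861, -0.0022], 0.98)]
dark_offcut [([0.4988, -0.4746, -0.0017], 0.54)]
{'time_s': 1.2, 'joint_pos': [1.287, 0.091, 1.231, 0.0, 1.82, -0.057], 'qd': [-0.001, -0.001, 0.001, 0.001, 0.0, 0.002], 'joint_efforts': [-0.0, -44.619, -40.653, 0.07, 0.019, 0.0], 'tcp_pos': [0.135, 0.585, 0.2], 'eef_rot': [[-0.0, 0.225, 0.974], [-0.0, 0.974, -0.225], [-1.0, -0.0, -0.0]], 'wrist_force': [-0.143, 0.098, 0.286], 'ft_torque': [0.036, 0.036, 0.034], 'opening': 0.088}
```

View pics/side0.png

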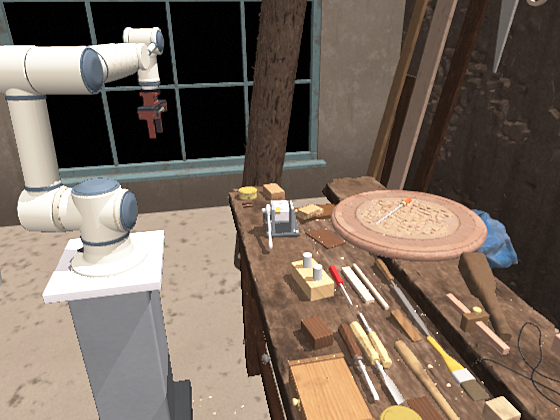

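View pics/top0.png

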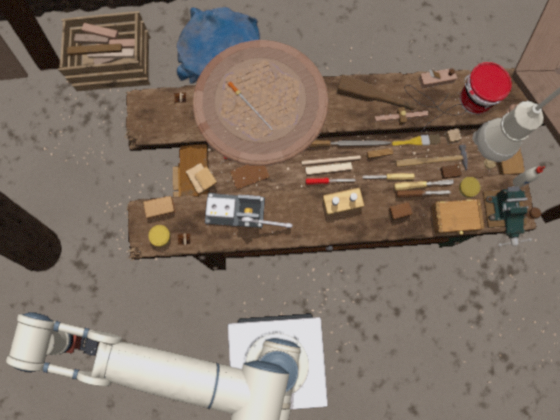

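Run:
```python
from h import *
import cv2
a=cv2.imread('pics/top0.png'); b=cv2.imread('pics/side0.png')
c1=cv2.resize(a[180:240,195:375],None,fx=4.4,fy=4.4,interpolation=cv2.INTER_CUBIC)
c2=cv2.resize(b[185:305,225:345],None,fx=4.8,fy=4.8,interpolation=cv2.INTER_CUBIC)
cv2.imwrite('pics/c1.png',c1); cv2.imwrite('pics/c2.png',c2)
for n in ('top','side'):
    look(n,n+'1')
    d=np.load(f'pics/{n}1.npy')
    for l in ['pin_a','hole_one','jig']:
        for q in vision.outline_of(n,l)[:3]:
            m=q['pixels']; v,u=np.nonzero(m)
            W=np.array([px2d(n,x,y,d[y,x]) for x,y in zip(u,v) if d[y,x]>0])
            print(n,l,round(q['score'],2),len(u),u.mean().round(1),v.mean().round(1),W.mean(0).round(4),W[:,2].max().round(4), u.min(),u.max(),v.min(),v.max())
    for q in vision.boxes_of(n,'pin_a')[:4]: print('box',c2w(n,q['position']).round(4),q['score'])
```

```text
top pin_a 0.36 41 352.9 197.6 [ 0.547  -0.2986  0.0725] 0.0849 350 356 194 201Traceback (most recent call last):
  File "<stdin>", line 13, in <module>
  File "h.py", line 16, in px2d
    def px2d(n,u,v,d): return c2w(n,ray(n,u,v)*d)
                              ~~~^^^^^^^^^^^^^^^^
  File "h.py", line 6, in c2w
    m=vision.camera_model(n); return np.array(m['origin'])+np.array(m['rotation'])@np.array(p)
ValueError: time passes only in moves, steps and waits
```

View pics/c1.png

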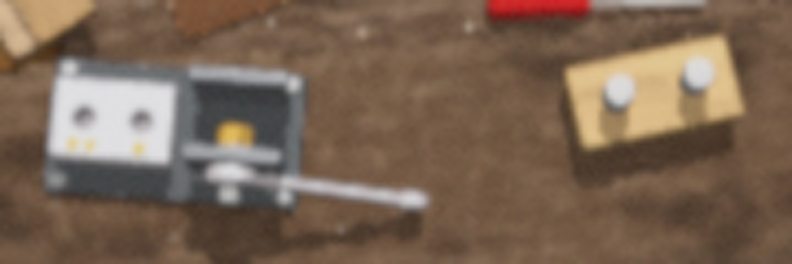

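View pics/c2.png

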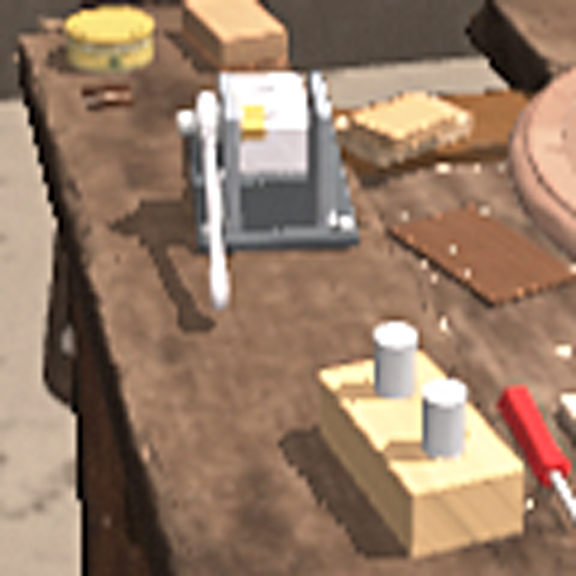

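```bash
python3 - <<'E'
s=open('h.py').read()
s=s.replace("def look","M={n:{k:np.array(v) for k,v in vision.camera_model(n).items()} for n in ('side','top')}\ndef look",1)
s=s.replace("m=vision.camera_model(n);","m=M[n];")
open('h.py','w').write(s)
E
python3 - <<'E'
from h import *
T=lambda x,y:((x+.5)/4.4-.5+195,(y+.5)/4.4-.5+180)
S=lambda x,y:((x+.5)/4.8-.5+225,(y+.5)/4.8-.5+185)
for nm,p,z in [('p1',(619,91),.076),('p2',(698,73),.076),('h2',(84,117),.046),('h1',(142,119),.046),('TL',(62,62),.01),('TR',(304,75),.01),('BR',(294,208),.01),('BL',(45,193),.01),('blkTL',(62,78),.046),('blkTR',(178,83),.046),('blkBR',(175,166),.046),('blkBL',(50,158),.046),('fpL',(182,149),.095),('fpR',(281,157),.095),('bpL',(190,72),.095),('bpR',(290,80),.095),('sTL',(565,70),.04),('sTR',(723,36),.04),('sBR',(743,113),.04),('sBL',(584,150),.04)]:
    print('top',nm,px2z('top',*T(*p),z)[:2].round(4))
for nm,p,z in [('p1',(396,333),.076),('p2',(444,390),.076),('p1m',(396,361),.058),('p2m',(444,420),.058)]:
    print('side',nm,px2z('side',*S(*p),z)[:2].round(4))
d=np.load('pics/top0.npy')
for u,v in [(335.5,200.5),(353.5,196.5),(215,210),(232,205),(225,212)]:
    u,v=int(u),int(v); print(u,v,px2d('top',u,v,d[v,u]).round(4))
E
```

```text
top p1 [ 0.5408 -0.2362]
top p2 [ 0.5509 -0.2996]
top h2 [0.5558 0.1857]
top h1 [0.551  0.1397]
top TL [0.611  0.2058]
top TR [0.5863 0.0096]
top BR [0.4775 0.0245]
top BL [0.5035 0.224 ]
top blkTL [0.5888 0.2019]
top blkTR [0.5783 0.1096]
top blkBR [0.5112 0.1155]
top blkBL [0.5245 0.2141]
top fpL [0.5144 0.1058]
top fpR [0.5029 0.0302]
top bpL [0.5747 0.0965]
top bpR [0.563  0.0196]
top sTL [ 0.5689 -0.1992]
top sTR [ 0.5881 -0.3289]
top sBR [ 0.5239 -0.3384]
top sBL [ 0.5028 -0.2086]
side p1 [ 0.5429 -0.242 ]
side p2 [ 0.5516 -0.3053]
side p1m [ 0.5432 -0.242 ]
side p2m [ 0.5519 -0.3063]
335 200 [ 0.5413 -0.2349  0.0787]
353 196 [ 0.5514 -0.2986  0.0772]
215 210 [0.5403 0.1809 0.0537]
232 205 [0.5557 0.1216 0.0456]
225 212 [0.5302 0.1462 0.0564]
```

```bash
cat > go.py <<'E'
import sys,numpy as np
from workcell import get_state
s=get_state(); p=np.array(s['tcp_pos']);R=np.array(s['eef_rot'])
yaw=np.degrees(np.arctan2(R[1,1],R[0,1]))
print('t',round(s['time_s'],2),'tcp',p.round(4),'yaw',round(yaw,2),'F',np.round(s['wrist_force'],1),'open',round(s['opening'],4))
if len(sys.argv)>3:
    t=np.array([float(a) for a in sys.argv[1:4]]); print('shift',(R.T@(t-p)).round(4), 'turn',round(yaw-float(sys.argv[4]),2) if len(sys.argv)>4 else '')
E
python3 -m pendant '0 -.0387 .0317 8.5; 0 -.0774 .0634 17; 0 -.1161 .095 25.5; 0 -.1548 .1268 34; 0 -.1935 .1585 42.5'
python3 go.py .542 -.239 .2 8.4
```

```text
time_s: 1.85
tcp_pos: [0.2462, 0.3588, 0.1997]
eef_rot: [[0.001, 0.827, 0.562], [0.0, 0.562, -0.827], [-1.0, 0.001, 0.0]]
wrist_force: [1.4, -0.6, -0.0]
opening: 0.0876
t 1.85 tcp [0.2462 0.3588 0.1997] yaw 34.19 F [ 1.4 -0.6 -0. ] open 0.0876
shift [-4.000e-04 -9.130e-02  6.608e-01] turn 25.79
```

```bash
python3 -m pendant '0 -.007 .0495 6.4; 0 -.014 .099 12.9; 0 -.021 .1485 19.3; 0 -.028 .198 25.8; 0 -.035 .2475 25.8' 0.4
python3 go.py .542 -.239 .2 8.4
```

```text
time_s: 2.35
tcp_pos: [0.356, 0.1341, 0.2001]
eef_rot: [[0.002, 0.99, 0.143], [0.001, 0.143, -0.99], [-1.0, 0.002, -0.001]]
wrist_force: [1.2, 0.7, -0.4]
opening: 0.0537
t 2.35 tcp [0.356  0.1341 0.2001] yaw 8.23 F [ 1.2  0.7 -0.4] open 0.0537
shift [1.000e-04 1.307e-01 3.959e-01] turn -0.17
```

Run:
```python
from h import *
print(np.round(get_state()['joint_pos'],2))
```

```text
[ 0.27 -0.51  1.75  0.    1.9   0.13]
```

```bash
python3 -m pendant '0 .0155 .047 0; 0 .031 .094 0; 0 .0465 .141 0; 0 .062 .188 0; 0 .0775 .235 0'
python3 -m pendant '.01 .015 .045 0; .03 .031 .09 0; .05 .045 .135 0; .07 .0532 .161 0; .07 .0532 .161 0'
python3 - <<'E'
from h import *
for n in ('top','side'): look(n,n+'2')
a=cv2.imread('pics/top2.png'); b=cv2.imread('pics/side2.png')
cv2.imwrite('pics/c3.png',cv2.resize(a[170:240,300:400],None,fx=6,fy=6,interpolation=cv2.INTER_CUBIC))
cv2.imwrite('pics/c4.png',cv2.resize(b[205:305,270:350],None,fx=6,fy=6,interpolation=cv2.INTER_CUBIC))
E
python3 go.py .542 -.239 .12 8.4
```

```text
time_s: 2.85
tcp_pos: [0.4669, -0.0896, 0.2004]
eef_rot: [[0.003, 0.99, 0.143], [0.001, 0.143, -0.99], [-1.0, 0.003, -0.0]]
wrist_force: [0.3, -1.2, -0.2]
opening: 0.0523
time_s: 3.35
tcp_pos: [0.5414, -0.2438, 0.1251]
eef_rot: [[-0.004, 0.99, 0.139], [0.004, 0.139, -0.99], [-1.0, -0.003, -0.004]]
wrist_force: [-0.8, 0.9, -0.5]
opening: 0.0526
t 3.45 tcp [ 0.5422 -0.2413  0.1297] yaw 8.13 F [-0.2  0.5  0.4] open 0.0528
shift [ 0.0097  0.0001 -0.0023] turn -0.27
```

View pics/c3.png

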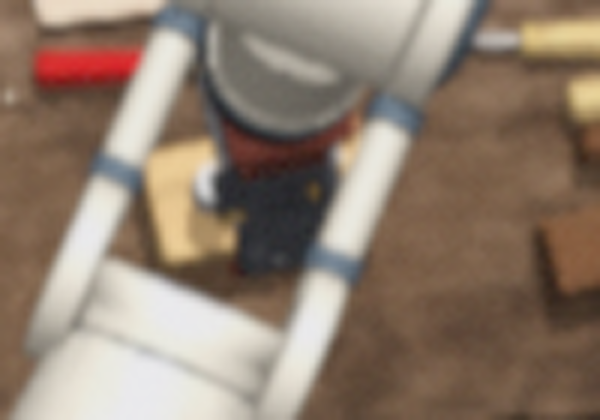

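View pics/c4.png

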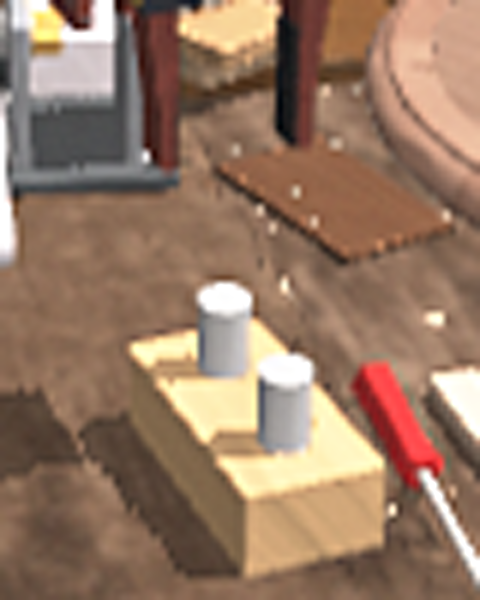

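Run:
```python
from h import *
print(np.array(proj('side',[.5422,-.2413,.1297])), (np.array(proj('side',[.5422,-.2413,.1297]))-[270,205]+.5)*6)
R=np.array(get_state()['eef_rot']);p=np.array([.5422,-.2413,.1297])
for sy in (1,-1):
  for o in (.026,.040):
    for z in (.010,-.010): print(sy,o,z,(np.array(proj('side',p+R@[0,sy*o,z]))-[270,205]+.5)*6)
```

```text
[307.16039957 235.93396972] [225.96239744 188.60381833]
1 0.026 0.01 [290.33278338 188.47709663]
1 0.026 -0.01 [271.19784396 168.72726843]
1 0.04 0.01 [319.66324063 183.03152531]
1 0.04 -0.01 [300.16196471 163.43872066]
-1 0.026 0.01 [179.36254116 209.07974697]
-1 0.026 -0.01 [161.64430445 188.73029741]
-1 0.04 0.01 [148.9275414  214.73018009]
-1 0.04 -0.01 [131.60633003 194.21474903]
```

Run:
```python
import cv2
b=cv2.imread('pics/side2.png')
cv2.imwrite('pics/c5.png',cv2.resize(b[170:250,260:350],None,fx=7,fy=7,interpolation=cv2.INTER_CUBIC))
```

```text
(no output)
```

View pics/c5.png

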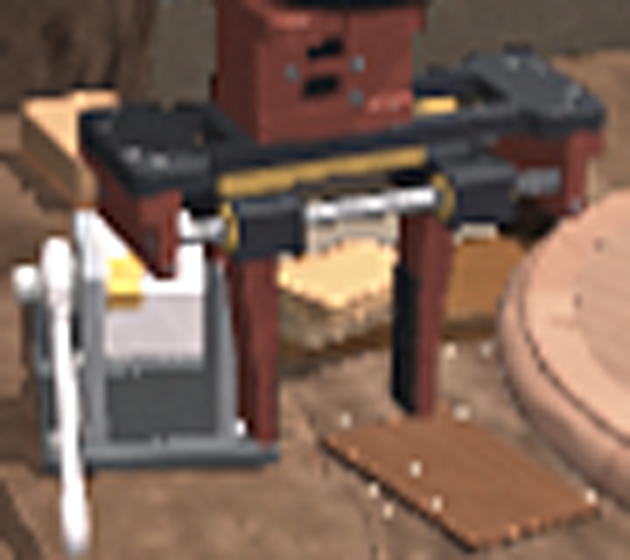

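```bash
python3 - <<'E'
from h import *
d=np.load('pics/side2.npy')
for u,v in [(296,230),(296,226),(296,215),(321,226),(321,222),(321,212),(307,252),(318,264)]:
    print(u,v,d[v,u].round(4),px2d('side',u,v,d[v,u]).round(4))
im=cv2.imread('pics/side2.png')
print(im[222:242,296].tolist())
print(d[222:242,296])
print(im[218:240,321].tolist())
E
python3 go.py
```

```text
296 230 1.0776 [ 0.5079 -0.258   0.1592]
296 226 1.0751 [ 0.5084 -0.256   0.1694]
296 215 1.0585 [ 0.5073 -0.2591  0.2014]
321 226 1.0945 [ 0.5752 -0.2526  0.1602]
321 222 1.0923 [ 0.5756 -0.2502  0.1704]
321 212 1.0804 [ 0.5747 -0.2499  0.1985]
307 252 1.3073 [ 0.5847 -0.0942 -0.0057]
318 264 1.0887 [ 0.5567 -0.2963  0.0754]
[[41, 47, 85], [36, 41, 74], [32, 37, 68], [36, 42, 74], [37, 43, 76], [37, 42, 76], [37, 43, 76], [34, 41, 75], [34, 39, 75], [27, 33, 73], [49, 53, 83], [112, 111, 116], [112, 111, 108], [75, 71, 69], [62, 62, 66], [67, 84, 113], [88, 110, 145], [86, 108, 140], [88, 113, 145], [90, 112, 145]]
[1.0690491 1.0675933 1.0752631 1.0751101 1.0751411 1.0803434 1.0765905
 1.0792907 1.077625  1.0809157 1.0820903 1.3903266 1.3879412 1.3877563
 1.3935497 1.3878082 1.3891357 1.3813585 1.3796803 1.3682837]
[[52, 59, 113], [52, 60, 112], [52, 60, 109], [50, 56, 107], [53, 60, 111], [54, 62, 110], [52, 62, 110], [53, 61, 109], [54, 61, 109], [51, 61, 109], [55, 63, 114], [66, 81, 132], [72, 98, 149], [78, 106, 155], [76, 104, 153], [74, 102, 149], [74, 101, 147], [72, 98, 147], [71, 99, 148], [72, 100, 148], [74, 103, 150], [73, 101, 146]]
t 3.45 tcp [ 0.5422 -0.2413  0.1297] yaw 8.13 F [-0.2  0.5  0.4] open 0.0528
```

```bash
python3 go.py
python3 - <<'E'
from h import *
look('side','side3'); d=np.load('pics/side3.npy'); im=cv2.imread('pics/side3.png')
for u in (293,296,299,320,321):
    for v in range(225,245):
        if d[v,u]>1.15: 
            print(u,v,px2d('side',u,v-1,d[v-1,u]).round(4)); break
cv2.imwrite('pics/c6.png',cv2.resize(im[190:290,260:350],None,fx=6,fy=6,interpolation=cv2.INTER_CUBIC))
E
python3 go.py
```

```text
t 3.45 tcp [ 0.5422 -0.2413  0.1297] yaw 8.13 F [-0.2  0.5  0.4] open 0.0528
293 225 [0.5666 0.0134 0.0404]
296 232 [ 0.5083 -0.2566  0.1556]
299 233 [ 0.5153 -0.2599  0.1536]
320 229 [ 0.5736 -0.2497  0.1533]
321 229 [ 0.5761 -0.2505  0.1534]
t 3.5 tcp [ 0.5427 -0.2408  0.1312] yaw 8.2 F [ 0.3  0.1 -0.3] open 0.0525
```

View pics/c6.png

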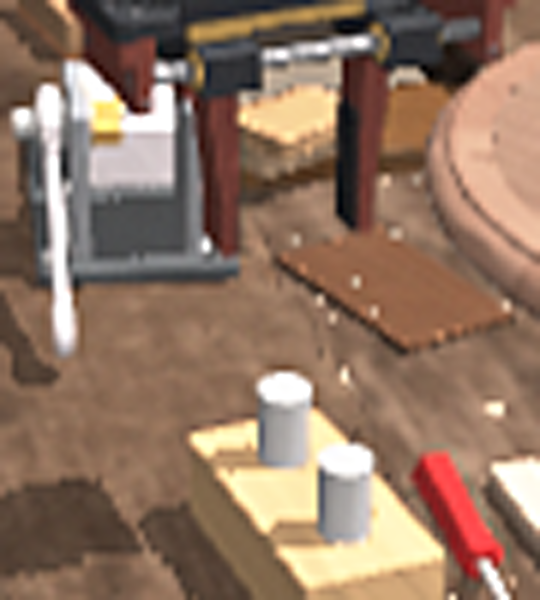

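Run:
```python
from h import *
d=np.load('pics/side3.npy'); im=cv2.imread('pics/side3.png')
for u in (297,298,300,322,286):
    print(u,[(v,px2d('side',u,v,d[v,u]).round(3).tolist(),im[v,u].tolist()) for v in range(180,236,3)if d[v,u]<1.15])
# pins and stand depth z
for v in range(250,285,3): print(v,[px2d('side',u,v,d[v,u]).round(3).tolist() for u in (306,317)])
```

```text
297 [(180, [0.506, -0.27, 0.297], [55, 61, 112]), (183, [0.507, -0.27, 0.29], [55, 61, 112]), (186, [0.506, -0.271, 0.282], [58, 66, 121]), (189, [0.506, -0.271, 0.275], [53, 55, 90]), (192, [0.506, -0.271, 0.267], [47, 36, 32]), (195, [0.507, -0.267, 0.258], [80, 141, 178]), (198, [0.505, -0.277, 0.254], [94, 89, 89]), (201, [0.504, -0.28, 0.248], [54, 51, 51]), (204, [0.504, -0.281, 0.24], [54, 50, 47]), (207, [0.509, -0.261, 0.224], [51, 58, 111]), (210, [0.509, -0.263, 0.216], [50, 58, 106]), (213, [0.511, -0.255, 0.205], [51, 58, 108]), (216, [0.51, -0.257, 0.197], [51, 59, 108]), (219, [0.511, -0.256, 0.189], [52, 59, 110]), (222, [0.511, -0.256, 0.18], [56, 65, 116]), (225, [0.51, -0.261, 0.174], [48, 55, 103]), (228, [0.511, -0.258, 0.164], [50, 55, 104]), (231, [0.511, -0.258, 0.156], [41, 50, 104])]
298 [(180, [0.509, -0.27, 0.297], [50, 58, 108]), (183, [0.509, -0.269, 0.289], [52, 59, 109]), (186, [0.508, -0.273, 0.283], [55, 62, 115]), (189, [0.508, -0.272, 0.275], [53, 54, 80]), (192, [0.509, -0.269, 0.266], [50, 43, 43]), (195, [0.511, -0.262, 0.256], [76, 130, 164]), 
[... 1886 characters left out ...]
0.234, 0.239], [23, 19, 10]), (204, [0.477, -0.282, 0.243], [255, 255, 255])]
250 [[0.584, -0.084, -0.004], [0.64, -0.019, -0.047]]
253 [[0.542, -0.233, 0.074], [0.631, -0.05, -0.04]]
256 [[0.538, -0.248, 0.074], [0.604, -0.135, 0.001]]
259 [[0.537, -0.253, 0.068], [0.6, -0.15, -0.0]]
262 [[0.537, -0.252, 0.058], [0.595, -0.167, 0.0]]
265 [[0.538, -0.251, 0.048], [0.551, -0.307, 0.079]]
268 [[0.538, -0.253, 0.04], [0.547, -0.318, 0.078]]
271 [[0.533, -0.27, 0.042], [0.548, -0.317, 0.069]]
274 [[0.53, -0.281, 0.04], [0.548, -0.317, 0.059]]
277 [[0.526, -0.297, 0.041], [0.55, -0.313, 0.048]]
280 [[0.522, -0.309, 0.04], [0.549, -0.318, 0.042]]
283 [[0.521, -0.312, 0.033], [0.545, -0.33, 0.042]]
```

```bash
python3 go.py .5405 -.2385 .06 8.4; python3 -m pendant '.02 -.001 -.002 0; .04 -.002 -.002 0; .06 -.002 -.002 0; .071 -.002 -.002 0; .071 -.002 -.002 0'
python3 - <<'E'
from h import *
p,d=look('side','side4')
cv2.imwrite('pics/c7.png',cv2.resize(p[190:290,260:350],None,fx=6,fy=6,interpolation=cv2.INTER_CUBIC))
E
python3 go.py .5405 -.2385 .06 8.4
```

```text
t 3.5 tcp [ 0.5427 -0.2408  0.1312] yaw 8.2 F [ 0.3  0.1 -0.3] open 0.0525
shift [ 0.0712 -0.0021 -0.0025] turn -0.2
time_s: 4.0
tcp_pos: [0.5402, -0.2377, 0.0599]
eef_rot: [[0.003, 0.99, 0.144], [0.002, 0.144, -0.99], [-1.0, 0.003, -0.001]]
wrist_force: [-0.8, 0.7, 0.6]
opening: 0.0527
t 4.05 tcp [ 0.5408 -0.2382  0.0611] yaw 8.26 F [-0.1  0.1  0. ] open 0.0527
shift [ 0.0011 -0.0003  0.0002] turn -0.14
```

View pics/c7.png

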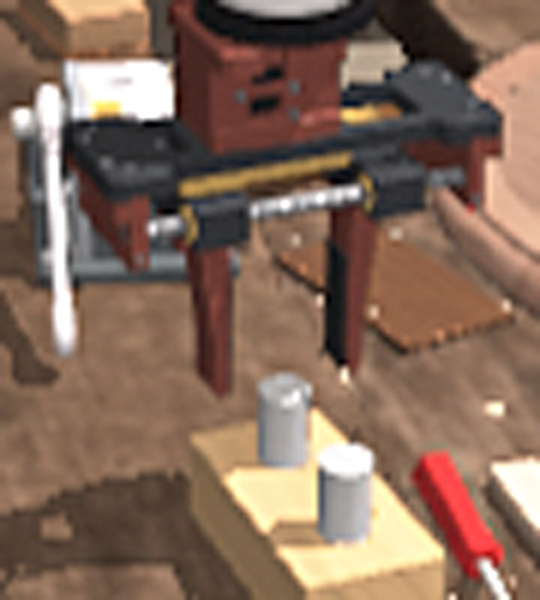

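Run:
```python
from h import *
d0=np.load('pics/side4.npy')
p,d=look('side','side5')
for D in (d0,d):
  for u in (295,296,319):
    for v in range(240,275):
        if D[v,u]-D[v-1,u]>.05:
            print(u,v,px2d('side',u,v-1,D[v-1,u]).round(4)); break
s=get_state(); print(s['joint_pos'],s['tcp_pos'])
```

```text
295 256 [ 0.5061 -0.2568  0.086 ]
296 257 [ 0.5086 -0.2574  0.0831]
319 252 [ 0.5734 -0.2488  0.0849]
295 255 [ 0.5074 -0.2513  0.0858]
296 256 [ 0.509  -0.256   0.0852]
319 252 [ 0.574  -0.2467  0.0837]
[-0.47450179  0.08003565  1.48624108  0.00266116  1.57065751 -0.61844199] [ 0.54121005 -0.2386516   0.06189379]
```

```bash
python3 -m pendant '0 0 0 0;0 0 0 0;0 0 0 0;0 0 0 0;0 0 0 0' 0.8 8
python3 - <<'E'
from h import *
p,d=look('side','side6')
cv2.imwrite('pics/c8.png',cv2.resize(p[190:290,260:350],None,fx=6,fy=6,interpolation=cv2.INTER_CUBIC))
E
python3 go.py .5405 -.2385 .06 8.4
```

```text
time_s: 4.6
tcp_pos: [0.5412, -0.2387, 0.0619]
eef_rot: [[0.005, 0.99, 0.143], [0.0, 0.143, -0.99], [-1.0, 0.005, 0.001]]
wrist_force: [-0.7, 0.2, -0.7]
opening: 0.0186
t 4.65 tcp [ 0.5412 -0.2387  0.0619] yaw 8.24 F [ 0.1  0.2 -0. ] open 0.0178
shift [ 0.0018 -0.0007 -0.0003] turn -0.16
```

View pics/c8.png

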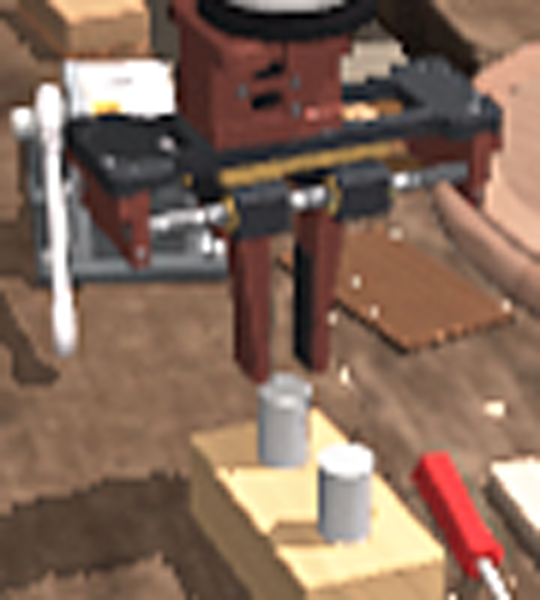

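```bash
python3 -m pendant '0 0 0 0;0 0 0 0;0 0 -.001 0;.01 0 -.001 0;.022 0 -.001 0' 0.4 8
python3 -m pendant '.005 0 0 0;.01 0 0 0;.013 0 0 0;.013 0 0 0;.013 0 0 0'
python3 - <<'E'
from h import *
p,d=look('side','side7')
cv2.imwrite('pics/c9.png',cv2.resize(p[200:290,260:350],None,fx=6,fy=6,interpolation=cv2.INTER_CUBIC))
E
python3 go.py .5405 -.2385 .06 8.4
```

```text
time_s: 5.15
tcp_pos: [0.5414, -0.2378, 0.0395]
eef_rot: [[0.006, 0.99, 0.143], [-0.0, 0.143, -0.99], [-1.0, 0.006, 0.001]]
wrist_force: [-0.7, -0.3, -0.0]
opening: 0.0516
time_s: 5.65
tcp_pos: [0.5417, -0.2379, 0.0268]
eef_rot: [[0.007, 0.99, 0.143], [-0.0, 0.143, -0.99], [-1.0, 0.006, 0.001]]
wrist_force: [-0.2, 0.4, 0.8]
opening: 0.0526
t 5.7 tcp [ 0.5418 -0.238   0.027 ] yaw 8.24 F [ 0.7 -0.4  0.3] open 0.0527
shift [-0.033  -0.0011  0.0004] turn -0.16
```

View pics/c9.png

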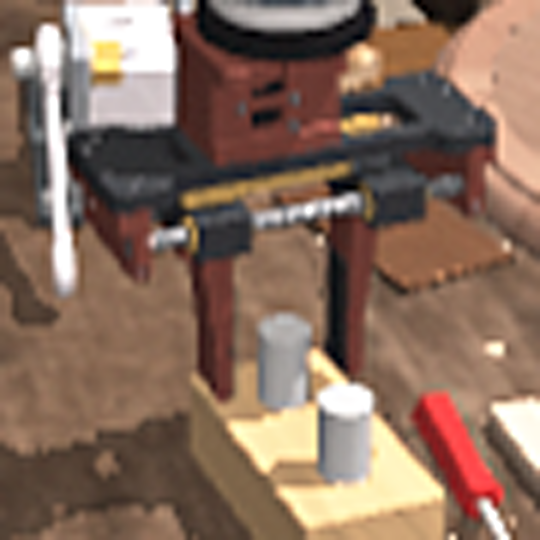

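```bash
python3 -m pendant '0 0 0 0;0 0 0 0;0 0 0 0;0 0 0 0;0 0 0 0' 1 40
python3 -m pendant '-.01 0 0 0;-.03 0 0 0;-.06 0 0 0;-.09 0 0 0;-.09 0 0 0'
python3 - <<'E'
from h import *
p,d=look('side','side8')
cv2.imwrite('pics/c10.png',cv2.resize(p[180:290,260:350],None,fx=5.4,fy=5.4,interpolation=cv2.INTER_CUBIC))
E
python3 go.py .54 -.01 .13 -7.6
```

```text
time_s: 6.2
tcp_pos: [0.5418, -0.238, 0.0271]
eef_rot: [[0.007, 0.99, 0.143], [-0.001, 0.143, -0.99], [-1.0, 0.007, 0.002]]
wrist_force: [0.5, 0.8, -0.4]
opening: 0.0224
time_s: 6.7
tcp_pos: [0.5434, -0.239, 0.1234]
eef_rot: [[0.015, 0.99, 0.143], [-0.005, 0.143, -0.99], [-1.0, 0.014, 0.007]]
wrist_force: [-0.1, -0.6, -1.0]
opening: 0.0222
t 6.75 tcp [ 0.5425 -0.2386  0.1203] yaw 8.25 F [ 0.2  0.5 -2.2] open 0.0225
shift [-0.0104  0.0304 -0.2265] turn 15.85
```

View pics/c10.png

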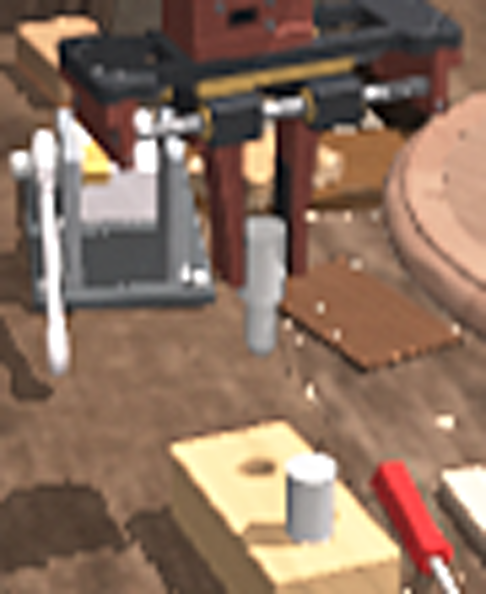

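```bash
python3 - <<'E'
from h import *
d=np.load('pics/side8.npy')
def reg(u0,u1,v0,v1):
    W=np.array([px2d('side',u,v,d[v,u]) for u in range(u0,u1) for v in range(v0,v1)]); return np.median(W,0).round(4)
print('head',reg(308,311,223,231),'shank',reg(308,310,235,242),'Lf',reg(301,304,215,230),'Rf',reg(313,316,215,229))
E
python3 -m pendant '-.01 .006 -.04 3.2; -.02 .012 -.085 6.4; -.03 .018 -.13 9.6; -.03 .024 -.175 12.7; -.03 .030 -.22 15.9'
python3 go.py .551 .1395 .15 -7.6
```

```text
head [ 0.5426 -0.2545  0.1624] shank [ 0.5427 -0.2514  0.1287] Lf [ 0.5241 -0.2539  0.1789] Rf [ 0.557  -0.2477  0.173 ]
time_s: 7.25
tcp_pos: [0.5395, -0.0148, 0.1482]
eef_rot: [[0.01, 0.991, -0.136], [-0.003, -0.136, -0.991], [-1.0, 0.011, 0.001]]
wrist_force: [0.5, 0.1, -0.4]
opening: 0.0225
t 7.25 tcp [ 0.5395 -0.0148  0.1482] yaw -7.8 F [ 0.5  0.1 -0.4] open 0.0225
shift [-0.0021 -0.0095 -0.1544] turn -0.2
```

```bash
python3 -m pendant '0 -.002 -.035 0; 0 -.004 -.07 0; 0 -.006 -.105 0; 0 -.008 -.14 0; 0 -.0095 -.1554 -.2'
python3 -m pendant '.01 0 0 0; .025 0 0 0; .045 0 0 0; .055 0 0 0; .055 0 0 0'
python3 - <<'E'
from h import *
for n in ('side','top'):
  p,d=look(n,n+'9')
  if n=='side': cv2.imwrite('pics/c11.png',cv2.resize(p[160:240,230:330],None,fx=7,fy=7,interpolation=cv2.INTER_CUBIC))
  else: cv2.imwrite('pics/c12.png',cv2.resize(p[160:240,180:300],None,fx=6,fy=6,interpolation=cv2.INTER_CUBIC))
E
python3 go.py .551 .1415 .09 -7.6
```

```text
time_s: 7.75
tcp_pos: [0.5502, 0.1431, 0.1457]
eef_rot: [[0.007, 0.992, -0.13], [-0.003, -0.13, -0.992], [-1.0, 0.007, 0.002]]
wrist_force: [-0.4, -0.3, -1.4]
opening: 0.0223
time_s: 8.25
tcp_pos: [0.5491, 0.1412, 0.0874]
eef_rot: [[0.002, 0.991, -0.131], [-0.004, -0.131, -0.991], [-1.0, 0.002, 0.004]]
wrist_force: [0.2, -0.8, -1.2]
opening: 0.0226
t 8.35 tcp [0.5506 0.142  0.0905] yaw -7.52 F [ 1.2  0.2 -0.9] open 0.0218
shift [0.0005 0.0005 0.0004] turn 0.08
```

View pics/c11.png

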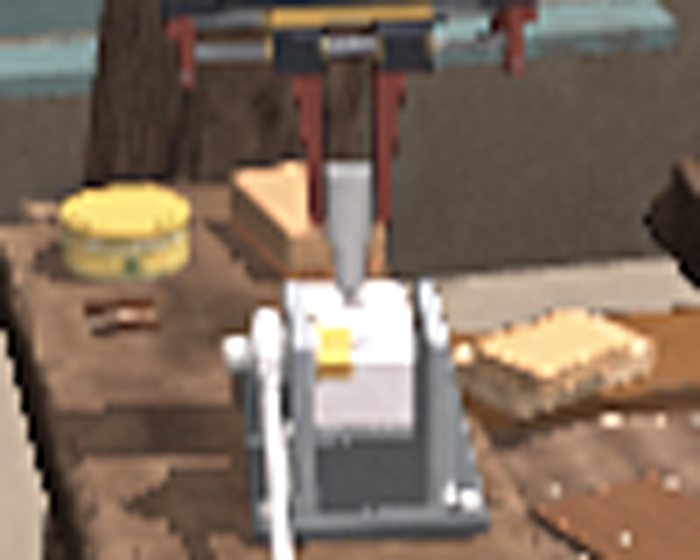

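View pics/c12.png

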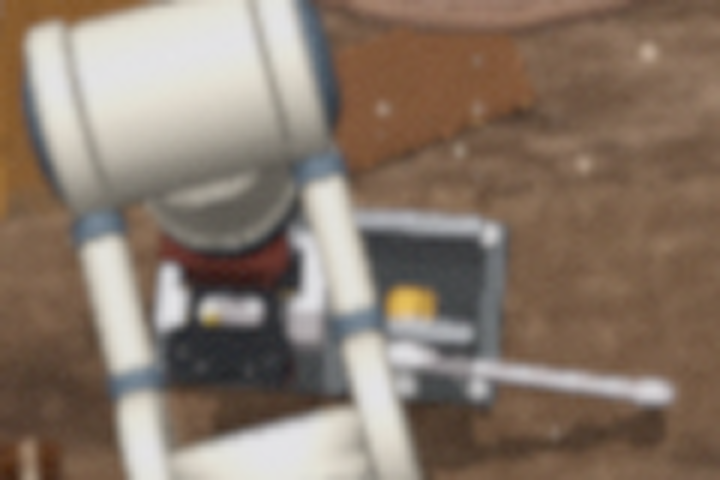

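Run:
```python
import cv2,numpy as np
a=cv2.imread('pics/side0.png')[192:228,260:302].astype(float); b=cv2.imread('pics/side9.png')[192:228,260:302].astype(float)
f=lambda x:cv2.resize(np.clip((x-150)*2.4,0,255).astype(np.uint8),None,fx=9,fy=9,interpolation=cv2.INTER_CUBIC)
cv2.imwrite('pics/c13.png',np.hstack([f(a),f(b)]))
from h import *
for w in ([.551,.1395,.046],[.5562,.1851,.046]): print(proj('side',w), (np.array(proj('side',w))-[260,192]+.5)*9)
print((np.array(proj('side',[.5506-.0003,.140,.0715]))-[260,192]+.5)*9)
```

```text
(np.float64(280.07866428200055), np.float64(207.50900710931728)) [185.20797854 144.08106398]
(np.float64(278.8283261818829), np.float64(202.35600153380548)) [173.95493564  97.7040138 ]
[182.56025791  82.86434949]
```

View pics/c13.png

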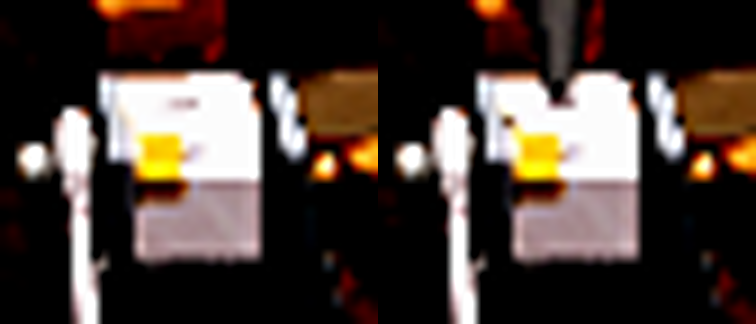

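```bash
python3 -m pendant '.006 .001 0 0; .013 .001 0 0; .02 .001 0 0; .024 .001 0 0; .028 .001 0 0'
python3 go.py .552 .1415 .06 -7.6
python3 -m pendant '.002 0 0 0; .004 0 0 0; .006 0 0 0; .006 0 0 0; .006 0 0 0'
python3 go.py .552 .1415 .05 -7.6
```

```text
time_s: 8.85
tcp_pos: [0.5516, 0.1418, 0.0619]
eef_rot: [[0.006, 0.991, -0.131], [-0.003, -0.131, -0.991], [-1.0, 0.006, 0.002]]
wrist_force: [-0.8, -0.1, -1.2]
opening: 0.0223
t 8.85 tcp [0.5516 0.1418 0.0619] yaw -7.51 F [-0.8 -0.1 -1.2] open 0.0223
shift [0.0019 0.0004 0.0002] turn 0.09
time_s: 9.35
tcp_pos: [0.5514, 0.1414, 0.0581]
eef_rot: [[0.007, 0.991, -0.131], [-0.004, -0.131, -0.991], [-1.0, 0.007, 0.003]]
wrist_force: [-5.4, -2.7, 8.1]
opening: 0.022
t 9.35 tcp [0.5514 0.1414 0.0581] yaw -7.52 F [-5.4 -2.7  8.1] open 0.022
shift [ 0.0081  0.0005 -0.0002] turn 0.08
```

```bash
python3 -m pendant '0 -.0012 .0007 0; .002 -.0015 .001 0; .004 -.0015 .001 0; .006 -.0015 .001 0; .006 -.0015 .001 0'
python3 go.py .552 .1415 .05 -7.6
```

```text
time_s: 9.85
tcp_pos: [0.5494, 0.1405, 0.0511]
eef_rot: [[0.005, 0.991, -0.131], [-0.004, -0.131, -0.991], [-1.0, 0.006, 0.003]]
wrist_force: [0.1, -0.8, -1.5]
opening: 0.0223
t 9.85 tcp [0.5494 0.1405 0.0511] yaw -7.51 F [ 0.1 -0.8 -1.5] open 0.0223
shift [ 0.0011  0.0024 -0.0013] turn 0.09
```

```bash
python3 -m pendant '.004 0 0 0; .008 0 0 0; .012 0 0 0; .015 0 0 0; .016 0 0 0'
python3 -m pendant '.001 0 0 0; .002 0 0 0; .003 0 0 0; .003 0 0 0; .003 0 0 0'
```

```text
time_s: 10.35
tcp_pos: [0.5492, 0.1404, 0.0344]
eef_rot: [[0.004, 0.991, -0.131], [-0.004, -0.131, -0.991], [-1.0, 0.005, 0.004]]
wrist_force: [1.3, 0.3, -1.1]
opening: 0.0223
time_s: 10.85
tcp_pos: [0.5494, 0.1403, 0.033]
eef_rot: [[0.005, 0.991, -0.131], [-0.004, -0.131, -0.991], [-1.0, 0.006, 0.003]]
wrist_force: [-3.5, -1.3, 6.3]
opening: 0.0223
```

```bash
python3 -m pendant '.003 0 0 0; .003 0 0 0; .003 0 0 0; .003 0 0 0; .003 0 0 0'
python3 -m pendant '0 0 0 0; 0 0 0 0; 0 0 0 0; 0 0 0 0; -.01 0 0 0' 0.4 20
python3 -m pendant '-.03 0 0 0; -.07 0 0 0; -.1 0 .02 0; -.11 0 .06 0; -.11 0 .11 0'
python3 - <<'E'
from h import *
p,d=look('side','side10')
cv2.imwrite('pics/c14.png',cv2.resize(p[160:240,230:330],None,fx=7,fy=7,interpolation=cv2.INTER_CUBIC))
E
python3 go.py .5505 -.3015 .15 8.3
```

```text
time_s: 11.35
tcp_pos: [0.5495, 0.1403, 0.0329]
eef_rot: [[0.006, 0.991, -0.131], [-0.004, -0.131, -0.991], [-1.0, 0.007, 0.003]]
wrist_force: [-7.1, -1.2, 12.2]
opening: 0.0218
time_s: 11.85
tcp_pos: [0.5483, 0.1402, 0.0412]
eef_rot: [[0.003, 0.991, -0.131], [-0.005, -0.131, -0.991], [-1.0, 0.003, 0.004]]
wrist_force: [-0.2, -0.5, -0.0]
opening: 0.052
time_s: 12.35
tcp_pos: [0.5347, 0.0317, 0.1553]
eef_rot: [[0.008, 0.992, -0.128], [-0.004, -0.128, -0.992], [-1.0, 0.009, 0.003]]
wrist_force: [0.8, -0.4, 0.3]
opening: 0.0525
t 12.4 tcp [0.5334 0.0237 0.1542] yaw -7.73 F [ 1.7 -4.4  0.6] open 0.0524
shift [0.0075 0.0607 0.3199] turn -16.03
```

View pics/c14.png

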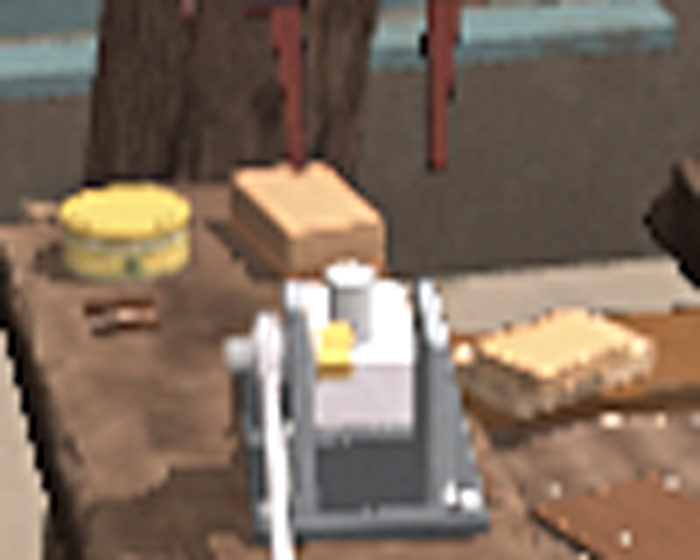

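```bash
python3 -m pendant '0 .012 .049 -3.2; 0 .02 .098 -6.4; 0 .03 .147 -9.6; 0 .04 .196 -12.8; 0 .05 .244 -16'
python3 go.py .5515 -.3025 .12 8.3
```

```text
time_s: 12.9
tcp_pos: [0.5495, -0.2197, 0.1574]
eef_rot: [[0.007, 0.989, 0.146], [-0.01, 0.146, -0.989], [-1.0, 0.005, 0.011]]
wrist_force: [0.1, 0.2, 0.4]
opening: 0.0524
t 12.9 tcp [ 0.5495 -0.2197  0.1574] yaw 8.39 F [0.1 0.2 0.4] open 0.0524
shift [ 0.0382 -0.0103  0.0818] turn 0.09
```

```bash
python3 -m pendant '0 -.005 .04 0; 0 -.0103 .0818 0; .025 -.0103 .0818 0; .05 -.0103 .0818 0; .06 -.0103 .0818 0'
python3 - <<'E'
from h import *
p,d=look('side','side11')
cv2.imwrite('pics/c15.png',cv2.resize(p[200:290,270:360],None,fx=6,fy=6,interpolation=cv2.INTER_CUBIC))
E
python3 go.py .5515 -.3025 .027 8.3
```

```text
time_s: 13.4
tcp_pos: [0.5505, -0.3025, 0.0953]
eef_rot: [[0.003, 0.989, 0.145], [-0.008, 0.145, -0.989], [-1.0, 0.002, 0.008]]
wrist_force: [-0.8, 1.2, 0.1]
opening: 0.0524
t 13.45 tcp [ 0.5503 -0.3019  0.0944] yaw 8.37 F [-0.1  0.7 -0.9] open 0.0528
shift [0.0675 0.001  0.0003] turn 0.07
```

View pics/c15.png

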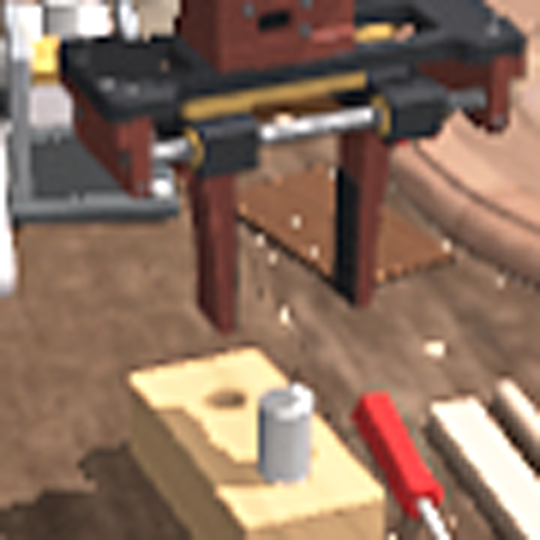

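```bash
python3 -m pendant '.02 .0005 0 0; .04 .0005 .0005 0; .056 .0005 .0005 0; .064 .0005 .0005 0; .067 .0005 .0005 0'
python3 -m pendant '0 0 0 0;0 0 0 0;0 0 0 0;0 0 0 0;0 0 0 0' 1 40
python3 -m pendant '-.01 0 0 0;-.03 0 0 0;-.06 0 0 0;-.1 0 0 0;-.12 0 0 0'
python3 - <<'E'
from h import *
p,d=look('side','side12')
def reg(u0,u1,v0,v1):
    W=np.array([px2d('side',u,v,d[v,u]) for u in range(u0,u1) for v in range(v0,v1)]); return np.median(W,0).round(4)
cv2.imwrite('pics/c16.png',cv2.resize(p[180:270,270:360],None,fx=6,fy=6,interpolation=cv2.INTER_CUBIC))
E
python3 go.py .555 .186 .15 -7.6
```

```text
time_s: 13.95
tcp_pos: [0.551, -0.3025, 0.0271]
eef_rot: [[0.001, 0.989, 0.146], [-0.007, 0.146, -0.989], [-1.0, 0.0, 0.007]]
wrist_force: [-0.2, -0.2, 0.1]
opening: 0.0527
time_s: 14.45
tcp_pos: [0.5513, -0.3027, 0.0279]
eef_rot: [[0.002, 0.989, 0.146], [-0.007, 0.146, -0.989], [-1.0, 0.001, 0.008]]
wrist_force: [0.0, 0.4, 2.5]
opening: 0.0222
time_s: 14.95
tcp_pos: [0.5519, -0.3023, 0.1528]
eef_rot: [[0.007, 0.989, 0.146], [-0.01, 0.146, -0.989], [-1.0, 0.005, 0.011]]
wrist_force: [-0.5, 0.5, -0.5]
opening: 0.0221
t 15.0 tcp [ 0.5527 -0.3029  0.1559] yaw 8.38 F [0.7 0.2 1.8] open 0.0225
shift [-1.000e-04  7.350e-02 -4.834e-01] turn 15.98
```

View pics/c16.png

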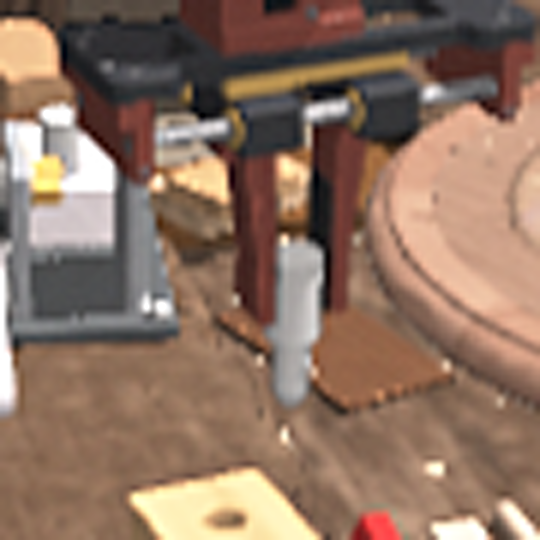

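Run:
```python
from h import *
d=np.load('pics/side12.npy')
def reg(u0,u1,v0,v1):
    W=np.array([px2d('side',u,v,d[v,u]) for u in range(u0,u1) for v in range(v0,v1)]); return np.median(W,0).round(4)
print('head',reg(318,322,222,234),'shank',reg(317,320,240,246),'L',reg(311,314,212,230),'R',reg(325,328,212,229))
for z in (.13,.17,.2): print(proj('side',[.552,-.304,z]))
im=cv2.imread('pics/side12.png')
for v in (222,226,230,234,238,241,244): print(v,im[v,312:328].mean(1).astype(int))
```

```text
head [ 0.5515 -0.3156  0.1892] shank [ 0.5497 -0.312   0.1463] L [ 0.5324 -0.3163  0.2094] R [ 0.5678 -0.3117  0.2061]
(np.float64(317.7161951943136), np.float64(246.86318182337055))
(np.float64(318.1900145608203), np.float64(232.47074857282388))
(np.float64(318.5556772338674), np.float64(221.3616451085193))
222 [ 52  76  69  78 134 188 181 179 182 187 190 162  12  52  76  75]
226 [ 55  84  70  73 108 163 162 163 166 173 192 179  13  56  73  78]
230 [ 53  77  69  80 131 164 164 169 182 203 204  89  18  62  69  77]
234 [100  88  99 126 147 164 167 176 188 203 206 133 102 108 108 106]
238 [ 45  44  80  91 133 154 164 168 164 135  99 107 109 109 110 110]
241 [120 115 109  99 141 158 170 171 161 168 171  97 107 109 107 107]
244 [103 120 108 103 147 164 173 181 171  99  53  95 121 109 108 108]
```

```bash
python3 -m pendant '0 .0075 -.049 3.2; 0 .015 -.098 6.4; 0 .0225 -.147 9.6; 0 .03 -.196 12.8; 0 .0375 -.245 16'
python3 go.py .5554 .1843 .15 -7.6
```

```text
time_s: 15.5
tcp_pos: [0.5534, -0.0532, 0.1522]
eef_rot: [[0.01, 0.991, -0.135], [-0.012, -0.135, -0.991], [-1.0, 0.011, 0.011]]
wrist_force: [0.3, -0.1, -1.5]
opening: 0.0223
t 15.5 tcp [ 0.5534 -0.0532  0.1522] yaw -7.77 F [ 0.3 -0.1 -1.5] open 0.0223
shift [-0.0007 -0.0302 -0.2356] turn -0.17
```

```bash
python3 -m pendant '0 -.006 -.048 0; 0 -.012 -.096 0; 0 -.018 -.144 0; 0 -.024 -.192 0; 0 -.0302 -.2356 0'
python3 go.py .5554 .1843 .07 -7.6
```

```text
time_s: 16.0
tcp_pos: [0.5547, 0.1865, 0.1487]
eef_rot: [[0.009, 0.991, -0.135], [-0.012, -0.135, -0.991], [-1.0, 0.011, 0.011]]
wrist_force: [-0.4, -0.7, -1.1]
opening: 0.0225
t 16.0 tcp [0.5547 0.1865 0.1487] yaw -7.74 F [-0.4 -0.7 -1.1] open 0.0225
shift [0.0787 0.0001 0.0012] turn -0.14
```

```bash
python3 -m pendant '.02 0 .001 0; .04 0 .0012 0; .06 0 .0012 0; .076 0 .0012 0; .081 0 .0012 0'
python3 go.py .5554 .1843 .065 -7.6
```

```text
time_s: 16.5
tcp_pos: [0.5539, 0.1839, 0.0648]
eef_rot: [[0.005, 0.991, -0.135], [-0.013, -0.135, -0.991], [-1.0, 0.007, 0.013]]
wrist_force: [-0.3, -0.7, -0.3]
opening: 0.0221
t 16.5 tcp [0.5539 0.1839 0.0648] yaw -7.74 F [-0.3 -0.7 -0.3] open 0.0221
shift [-0.0002  0.0014 -0.0006] turn -0.14
```

```bash
python3 -m pendant '0 .0014 -.0004 0; .003 .0014 -.0004 0; .005 .0014 -.0004 0; .007 .0014 -.0004 0; .007 .0014 -.0004 0'
python3 go.py .5554 .1843 .05 -7.6
```

```text
time_s: 17.0
tcp_pos: [0.5555, 0.184, 0.058]
eef_rot: [[0.005, 0.991, -0.135], [-0.013, -0.135, -0.991], [-1.0, 0.007, 0.012]]
wrist_force: [0.1, 0.6, -1.4]
opening: 0.0222
t 17.0 tcp [0.5555 0.184  0.058 ] yaw -7.75 F [ 0.1  0.6 -1.4] open 0.0222
shift [ 0.008  -0.0002 -0.0004] turn -0.15
```

```bash
python3 -m pendant '.003 0 0 0; .005 0 0 0; .007 0 0 0; .008 0 0 0; .008 0 0 0'
python3 go.py
```

```text
time_s: 17.5
tcp_pos: [0.5554, 0.1839, 0.0497]
eef_rot: [[0.005, 0.991, -0.135], [-0.013, -0.135, -0.991], [-1.0, 0.007, 0.013]]
wrist_force: [-0.2, -0.6, -0.6]
opening: 0.0224
t 17.5 tcp [0.5554 0.1839 0.0497] yaw -7.75 F [-0.2 -0.6 -0.6] open 0.0224
```

```bash
python3 -m pendant '.004 0 0 0; .008 0 0 0; .012 0 0 0; .014 0 0 0; .015 0 0 0'
python3 -m pendant '.002 0 0 0; .003 0 0 0; .005 0 0 0; .005 0 0 0; .005 0 0 0'
```

```text
time_s: 18.0
tcp_pos: [0.5553, 0.1836, 0.0343]
eef_rot: [[0.004, 0.991, -0.135], [-0.014, -0.135, -0.991], [-1.0, 0.006, 0.013]]
wrist_force: [0.6, -0.8, -1.2]
opening: 0.0222
time_s: 18.5
tcp_pos: [0.5557, 0.1837, 0.0337]
eef_rot: [[0.007, 0.991, -0.135], [-0.013, -0.135, -0.991], [-1.0, 0.008, 0.012]]
wrist_force: [-10.5, -2.8, 17.1]
opening: 0.0224
```

```bash
python3 -m pendant '0 0 0 0; 0 0 0 0; 0 0 0 0; -.002 0 0 0; -.012 0 0 0' 0.4 20
python3 -m pendant '-.03 0 0 0; -.07 0 0 0; -.11 0 .01 -8; -.12 0 .03 -16; -.12 0 .05 -24'
python3 - <<'E'
from h import *
p,d=look('side','side13')
cv2.imwrite('pics/c17.png',cv2.resize(p[160:240,230:330],None,fx=7,fy=7,interpolation=cv2.INTER_CUBIC))
E
python3 go.py .5254 .0641 .13 82.2
```

```text
time_s: 19.0
tcp_pos: [0.5545, 0.1835, 0.0441]
eef_rot: [[0.003, 0.991, -0.135], [-0.014, -0.135, -0.991], [-1.0, 0.005, 0.013]]
wrist_force: [-0.2, 0.8, -0.0]
opening: 0.0528
time_s: 19.5
tcp_pos: [0.5486, 0.1357, 0.1691]
eef_rot: [[0.009, 0.958, 0.286], [-0.013, 0.286, -0.958], [-1.0, 0.005, 0.015]]
wrist_force: [-0.0, 0.4, -0.7]
opening: 0.0526
t 19.55 tcp [0.548  0.1327 0.1677] yaw 16.97 F [ 1.7 -0.9  0.2] open 0.0525
shift [ 0.0386 -0.0417  0.0584] turn -65.23
```

View pics/c17.png

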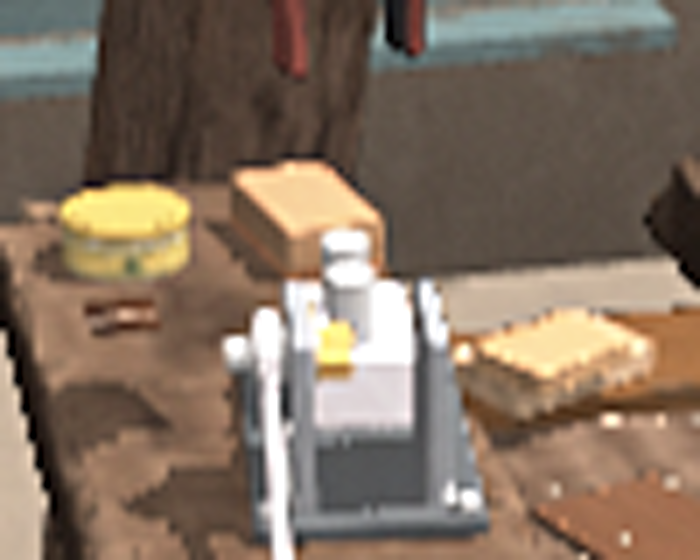

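```bash
python3 -m pendant '.002 -.01 .015 -8.5; .005 -.02 .03 -17; .01 -.03 .045 -25.5; .015 -.0417 .0584 -34; .017 -.0417 .0584 -42.5'
python3 go.py .5254 .0641 .14 82.2
```

```text
time_s: 20.05
tcp_pos: [0.5247, 0.063, 0.1515]
eef_rot: [[0.006, 0.51, 0.86], [-0.016, 0.86, -0.51], [-1.0, -0.01, 0.014]]
wrist_force: [0.3, -0.2, 0.8]
opening: 0.0525
t 20.05 tcp [0.5247 0.063  0.1515] yaw 59.36 F [ 0.3 -0.2  0.8] open 0.0525
shift [ 0.0115  0.0014 -0.0001] turn -22.84
```

```bash
python3 -m pendant '.002 .001 0 -8; .005 .0014 0 -16; .01 .0014 0 -22.8; .012 .0014 0 -22.8; .012 .0014 0 -22.8'
python3 - <<'E'
from h import *
p,d=look('side','side14')
cv2.imwrite('pics/c18.png',cv2.resize(p[170:240,230:320],None,fx=7,fy=7,interpolation=cv2.INTER_CUBIC))
p,d=look('top','top14')
cv2.imwrite('pics/c19.png',cv2.resize(p[170:240,200:310],None,fx=7,fy=7,interpolation=cv2.INTER_CUBIC))
E
python3 go.py .5254 .0641 .14 82.2
```

```text
time_s: 20.55
tcp_pos: [0.5253, 0.0641, 0.1392]
eef_rot: [[0.006, 0.14, 0.99], [-0.016, 0.99, -0.14], [-1.0, -0.015, 0.008]]
wrist_force: [-0.6, -0.4, -0.1]
opening: 0.0528
t 20.65 tcp [0.5255 0.0641 0.1396] yaw 82.0 F [0.5 0.3 0.1] open 0.0523
shift [-0.0004 -0.     -0.0001] turn -0.2
```

View pics/c18.png

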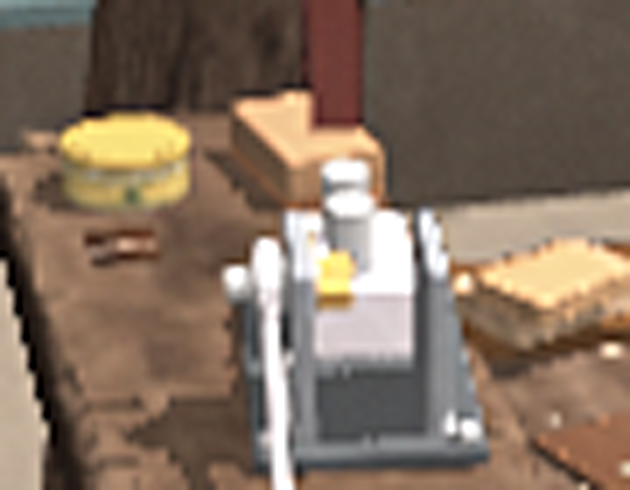

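View pics/c19.png

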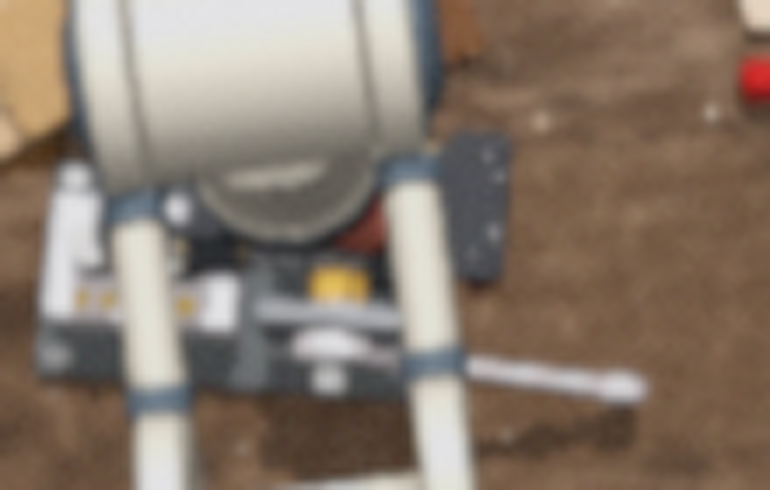

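Run:
```python
from h import *
d=np.load('pics/side14.npy'); im=cv2.imread('pics/side14.png')
v=180
print(im[v,270:286].tolist()); print([ (u,px2d('side',u,v,d[v,u]).round(4).tolist()) for u in (273,275,277,279,281,282)])
# bottom tip z
for u in (276,279):
  for v in range(180,195):
    if d[v,u]-d[v-1,u]>.05: print(u,v,px2d('side',u,v-1,d[v-1,u]).round(4))
# brass & plate
for v in (203,206,209,212):
  print(v,[(u,im[v,u].tolist(),px2d('side',u,v,d[v,u]).round(3).tolist()) for u in range(271,284)])
```

```text
[[47, 57, 73], [41, 48, 62], [49, 58, 74], [33, 38, 67], [49, 55, 90], [54, 61, 114], [52, 61, 110], [54, 62, 111], [53, 60, 111], [56, 63, 113], [53, 59, 110], [50, 57, 90], [72, 82, 90], [71, 82, 91], [69, 81, 91], [68, 77, 90]]
[(273, [0.5184, 0.0918, 0.1672]), (275, [0.5123, 0.0275, 0.1906]), (277, [0.5191, 0.0298, 0.1892]), (279, [0.5246, 0.0262, 0.19]), (281, [0.5316, 0.0291, 0.1884]), (282, [0.9904, 2.1406, -0.6037])]
276 189 [0.5157 0.0305 0.1629]
279 189 [0.5249 0.0285 0.1628]
203 [(271, [236, 229, 226], [0.508, 0.079, 0.092]), (272, [238, 234, 234], [0.511, 0.08, 0.092]), (273, [241, 239, 240], [0.514, 0.077, 0.093]), (274, [166, 198, 221], [0.539, 0.187, 0.044]), (275, [211, 207, 220], [0.543, 0.19, 0.043]), (276, [139, 139, 144], [0.544, 0.175, 0.049]), (277, [122, 123, 124], [0.538, 0.129, 0.069]), (278, [155, 155, 158], [0.541, 0.126, 0.07]), (279, [165, 167, 172], [0.545, 0.128, 0.068]), (280, [175, 179, 184], [0.548, 0.125, 0.069]), (281, [187, 190, 194], [0.551, 0.122, 0.07]), (282, [206, 208, 215], [0.555, 0.127, 0.068]), (283, [253, 253, 255], [0.559, 0.13, 0.066])
[... 1133 characters left out ...]
, (282, [255, 253, 255], [0.555, 0.125, 0.046]), (283, [255, 255, 255], [0.56, 0.135, 0.041])]
212 [(271, [106, 107, 108], [0.503, 0.053, 0.072]), (272, [135, 133, 131], [0.501, 0.028, 0.083]), (273, [141, 134, 133], [0.504, 0.028, 0.083]), (274, [159, 155, 157], [0.507, 0.025, 0.084]), (275, [104, 134, 160], [0.515, 0.047, 0.073]), (276, [55, 115, 163], [0.519, 0.055, 0.07]), (277, [57, 113, 160], [0.522, 0.051, 0.071]), (278, [55, 112, 160], [0.525, 0.049, 0.072]), (279, [62, 118, 165], [0.527, 0.044, 0.074]), (280, [136, 168, 202], [0.532, 0.05, 0.07]), (281, [214, 207, 216], [0.549, 0.114, 0.04]), (282, [206, 201, 214], [0.552, 0.115, 0.04]), (283, [202, 198, 212], [0.555, 0.113, 0.04])]
```

```bash
python3 -m pendant '.02 0 .0015 0; .04 0 .0015 0; .06 0 .0015 0; .08 0 .0015 0; .097 0 .0015 0'
python3 go.py .5269 .0641 .041 82.1
```

```text
time_s: 21.15
tcp_pos: [0.5275, 0.0624, 0.0419]
eef_rot: [[0.006, 0.141, 0.99], [-0.016, 0.99, -0.141], [-1.0, -0.015, 0.008]]
wrist_force: [0.6, 0.1, -0.7]
opening: 0.0525
t 21.15 tcp [0.5275 0.0624 0.0419] yaw 81.87 F [ 0.6  0.1 -0.7] open 0.0525
shift [ 0.0009  0.0016 -0.0008] turn -0.23
```

```bash
python3 -m pendant '0 .0016 -.0005 0; 0 .0016 -.0005 0; 0 .0016 -.0005 0; 0 .0016 -.0005 0; 0 .0016 -.0005 0' 1 30
python3 - <<'E'
from h import *
p,d=look('side','side15')
cv2.imwrite('pics/c20.png',cv2.resize(p[180:250,240:310],None,fx=8,fy=8,interpolation=cv2.INTER_CUBIC))
E
python3 go.py
```

```text
time_s: 21.65
tcp_pos: [0.5277, 0.0621, 0.0434]
eef_rot: [[0.008, 0.143, 0.99], [-0.019, 0.99, -0.143], [-1.0, -0.018, 0.01]]
wrist_force: [-1.1, -6.7, 1.6]
opening: 0.0257
t 21.7 tcp [0.5277 0.0621 0.0434] yaw 81.78 F [-0.5 -7.1  2.2] open 0.0257
```

View pics/c20.png

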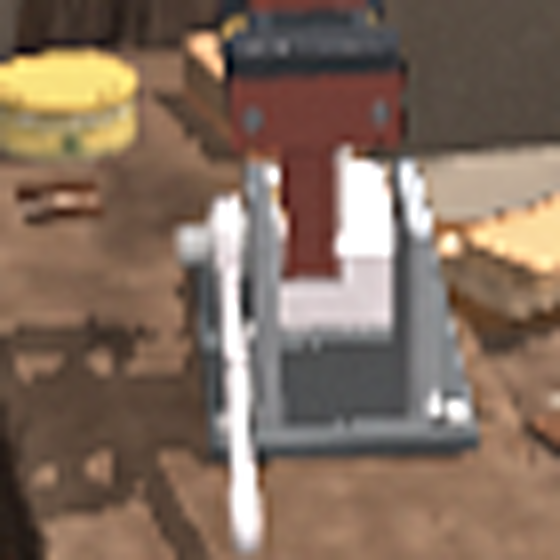

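```bash
python3 -m pendant '.002 -.001 0 0; .004 -.002 0 0; .006 -.002 0 0; .008 -.002 0 0; .009 -.002 0 0' 1 40
python3 go.py
```

```text
time_s: 22.2
tcp_pos: [0.5281, 0.0621, 0.043]
eef_rot: [[0.012, 0.142, 0.99], [-0.016, 0.99, -0.142], [-1.0, -0.014, 0.014]]
wrist_force: [-22.3, 4.6, 40.3]
opening: 0.0253
t 22.2 tcp [0.5281 0.0621 0.043 ] yaw 81.83 F [-22.3   4.6  40.3] open 0.0253
```

```bash
python3 -m pendant '0 0 0 0; 0 0 0 0; 0 0 0 0; 0 0 0 0; 0 0 0 0' 0.614 20
python3 go.py
python3 -m pendant '-.001 -.002 0 0; -.002 -.004 0 0; -.002 -.006 0 0; -.002 -.008 0 0; -.002 -.009 0 0'
python3 go.py
```

```text
time_s: 22.7
tcp_pos: [0.5278, 0.0619, 0.0421]
eef_rot: [[0.011, 0.142, 0.99], [-0.016, 0.99, -0.142], [-1.0, -0.014, 0.013]]
wrist_force: [0.3, -0.5, -0.2]
opening: 0.0341
t 22.7 tcp [0.5278 0.0619 0.0421] yaw 81.82 F [ 0.3 -0.5 -0.2] open 0.0341
time_s: 23.2
tcp_pos: [0.5268, 0.0584, 0.0431]
eef_rot: [[0.011, 0.14, 0.99], [-0.005, 0.99, -0.14], [-1.0, -0.004, 0.012]]
wrist_force: [4.8, 20.2, -7.4]
opening: 0.034
t 23.2 tcp [0.5268 0.0584 0.0431] yaw 81.97 F [ 4.8 20.2 -7.4] open 0.034
```

```bash
python3 -m pendant '.001 -.0055 0 0; .003 -.0055 0 0; .005 -.0055 0 0; .007 -.0055 0 0; .008 -.0055 0 0'
python3 - <<'E'
from h import *
p,d=look('side','side16')
cv2.imwrite('pics/c21.png',cv2.resize(p[180:250,240:310],None,fx=8,fy=8,interpolation=cv2.INTER_CUBIC))
E
python3 go.py
```

```text
time_s: 23.7
tcp_pos: [0.5276, 0.0576, 0.0379]
eef_rot: [[0.016, 0.137, 0.99], [0.003, 0.991, -0.137], [-1.0, 0.005, 0.015]]
wrist_force: [-1.6, 14.5, 12.1]
opening: 0.0337
t 23.75 tcp [0.5276 0.0576 0.038 ] yaw 82.13 F [-1.9 15.  10.8] open 0.034
```

View pics/c21.png

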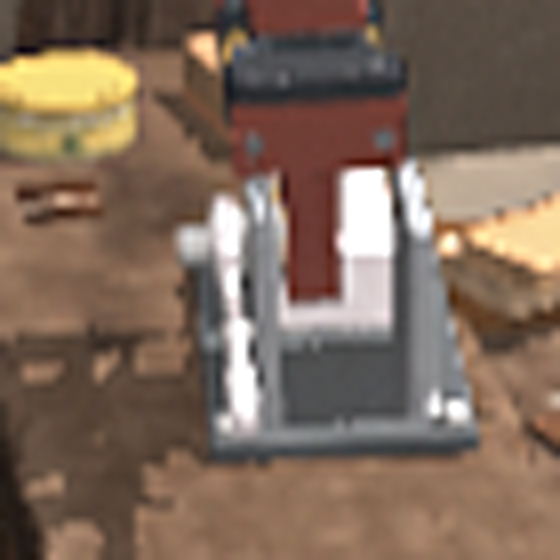

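```bash
cat > sp.py <<'E'
import sys
from h import *
def sp(f):
    d=np.load(f'pics/{f}.npy'); im=cv2.imread(f'pics/{f}.png').astype(int)
    P=[]
    for v in range(200,255):
        for u in range(262,276):
            if im[v,u].min()>150:
                w=px2d('side',u,v,d[v,u])
                j=np.array([[.9907,-.136],[.136,.9907]])@(w[:2]-[.5388,.0623])
                if -.056<j[0]<-.033 and w[2]>.012 and j[1]<.02: P.append([j[0],j[1],w[2]])
    P=np.array(P); m=P[:,1]<-.045
    a=np.polyfit(P[m,1],P[m,2],1)
    print(f,len(P),m.sum(),'slope deg',np.degrees(np.arctan(a[0])).round(2),'far end',P[P[:,1].argsort()[:4]].round(4).tolist())
for f in sys.argv[1:]: sp(f)
E
python3 sp.py side0 side15 side16
python3 - <<'E'
from h import *
print(vision.landmark_of('side','spanner')[:1],vision.landmark_of('side','bolt')[:1])
E
```

```text
side0 133 78 slope deg 17.14 far end [[-0.0467, -0.1597, 0.0201], [-0.0435, -0.1596, 0.0301], [-0.0464, -0.1572, 0.0255], [-0.0435, -0.155, 0.0173]]
side15 131 78 slope deg 17.11 far end [[-0.0465, -0.1582, 0.0261], [-0.0466, -0.1581, 0.0192], [-0.0435, -0.1579, 0.0258], [-0.0434, -0.1562, 0.0214]]
side16 96 49 slope deg 0.49 far end [[-0.0489, -0.1682, 0.0816], [-0.0461, -0.1667, 0.0708], [-0.0489, -0.1663, 0.074], [-0.043, -0.1662, 0.077]]Traceback (most recent call last):
  File "<stdin>", line 2, in <module>
ValueError: it knows: bolt_head, dark_offcut, gap_top, head_center, hole_one, hole_two, jig, pin, pin_a_center, pin_b_center, pin_stand, sanding_block, spanner, wax_tin
```

```bash
python3 -m pendant '.0028 -.002 0 0; .0028 0 0 0; .0028 .002 0 0; .0028 .003 0 0; .0028 .004 0 0' 1 45
python3 - <<'E'
from h import *
p,d=look('side','side17')
cv2.imwrite('pics/c22.png',cv2.resize(p[180:250,240:310],None,fx=8,fy=8,interpolation=cv2.INTER_CUBIC))
E
python3 sp.py side17
python3 go.py
```

```text
time_s: 24.3
tcp_pos: [0.5284, 0.0628, 0.0381]
eef_rot: [[0.018, 0.136, 0.991], [0.005, 0.991, -0.136], [-1.0, 0.008, 0.017]]
wrist_force: [-6.1, 1.0, 12.8]
opening: 0.024
side17 95 51 slope deg 0.98 far end [[-0.049, -0.1689, 0.0754], [-0.046, -0.1666, 0.0741], [-0.0488, -0.1648, 0.0765], [-0.043, -0.1643, 0.0727]]
t 24.35 tcp [0.5285 0.0628 0.0381] yaw 82.19 F [-6.5  3.1 12. ] open 0.0239
```

View pics/c22.png

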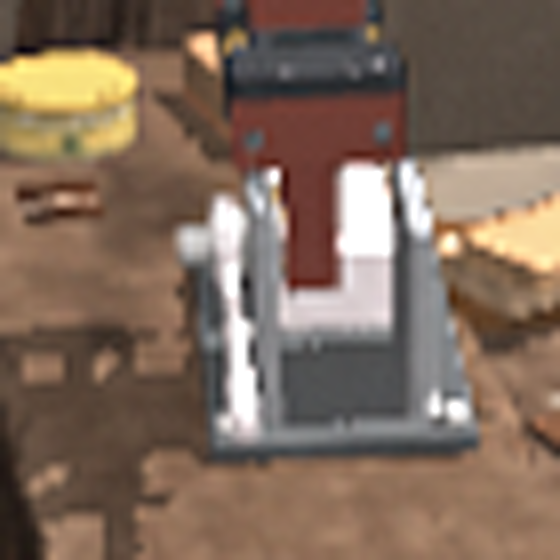

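Run:
```python
from h import *
O=np.array([.5388,.0623]);c,s=np.cos(np.radians(-7.8)),np.sin(np.radians(-7.8))
def W(x,y,z): return [O[0]+c*x-s*y,O[1]+s*x+c*y,z]
for th in (20.05,17,10,8,5,3,0,-3,-5,-8):
    t=np.radians(th); 
    print(th,[np.round(proj('side',W(-.0455,-r*np.cos(t),.075-r*np.sin(t))),1).tolist() for r in (0,.06,.14,.163)])
for f in ('side0','side15','side16','side17'):
    im=cv2.imread(f'pics/{f}.png').astype(int)
    print(f,[(v,[u for u in range(262,278) if im[v,u].min()>140]) for v in range(203,252,3)])
ims=[cv2.resize(cv2.imread(f'pics/{f}.png')[195:255,255:290],None,fx=9,fy=9,interpolation=cv2.INTER_CUBIC) for f in ('side15','side17')]
cv2.imwrite('pics/c23.png',np.hstack(ims))
```

```text
20.05 [[267.4, 209.5], [268.4, 222.7], [269.9, 241.5], [270.3, 247.2]]
17 [[267.4, 209.5], [268.4, 222.0], [269.9, 239.8], [270.3, 245.2]]
10 [[267.4, 209.5], [268.4, 220.2], [269.8, 235.6], [270.3, 240.3]]
8 [[267.4, 209.5], [268.4, 219.6], [269.8, 234.2], [270.2, 238.7]]
5 [[267.4, 209.5], [268.4, 218.8], [269.8, 232.2], [270.2, 236.3]]
3 [[267.4, 209.5], [268.4, 218.2], [269.7, 230.8], [270.2, 234.7]]
0 [[267.4, 209.5], [268.4, 217.3], [269.7, 228.6], [270.1, 232.1]]
-3 [[267.4, 209.5], [268.3, 216.4], [269.7, 226.4], [270.1, 229.5]]
-5 [[267.4, 209.5], [268.3, 215.8], [269.6, 224.9], [270.0, 227.7]]
-8 [[267.4, 209.5], [268.3, 214.8], [269.6, 222.6], [269.9, 225.0]]
side0 [(203, [271, 272, 273, 274, 275, 276, 277]), (206, [266, 267, 268, 269, 270, 272, 273, 274, 275, 276, 277]), (209, [262, 263, 264, 265, 266, 267, 268, 269, 270, 272, 273, 274, 275]), (212, [267, 268, 269, 274]), (215, [267, 268, 269, 272, 274, 275, 276, 277]), (218, [267, 268, 269, 272, 274, 275, 276, 277]), (221, [268, 269, 270, 271, 275, 276, 277]), (224, [268, 269, 270]), (227, [268, 269, 270, 273, 274]), (23
[... 944 characters left out ...]
277]), (221, [268, 269, 270, 271, 276, 277]), (224, [269, 270]), (227, [268, 269, 270, 271]), (230, [269, 270, 271, 272]), (233, [267, 268, 269, 270, 271, 272]), (236, []), (239, []), (242, []), (245, []), (248, []), (251, [])]
side17 [(203, [271, 273]), (206, [266, 267, 268, 269, 270, 272, 273, 274]), (209, [262, 263, 264, 265, 266, 267, 268, 269, 270, 272, 273, 274, 275]), (212, [267, 268, 269, 274]), (215, [267, 268, 269, 274, 275]), (218, [268, 269, 274, 275, 276, 277]), (221, [268, 269, 270, 271, 276, 277]), (224, [269, 270]), (227, [268, 269, 270, 271]), (230, [269, 270, 271, 272]), (233, [267, 268, 269, 270, 271, 272]), (236, []), (239, []), (242, []), (245, []), (248, []), (251, [])]
```

View pics/c23.png

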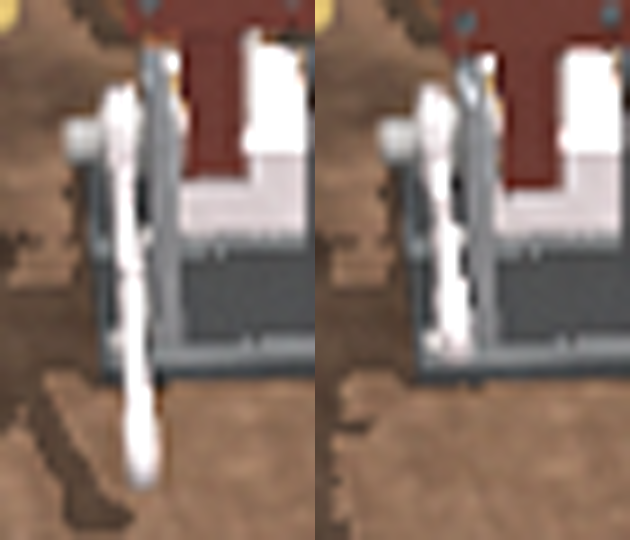

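```bash
python3 -m pendant '.002 0 0 0; .002 0 0 0; .002 0 0 0; .002 0 0 0; .002 0 0 0' 1 60
python3 - <<'E'
from h import *
p,d=look('side','side18'); p2,d2=look('top','top18')
cv2.imwrite('pics/c24.png',np.hstack([cv2.resize(p[190:250,235:305],None,fx=5.5,fy=5.5,interpolation=cv2.INTER_CUBIC),cv2.resize(p2[170:230,200:270],None,fx=5.5,fy=5.5,interpolation=cv2.INTER_CUBIC)]))
cv2.imwrite('pics/c25.png',cv2.resize(p2[120:260,120:440],None,fx=2.4,fy=2.4,interpolation=cv2.INTER_CUBIC))
# top-cam depth on spanner beyond arm
for v in range(205,235):
    for u in range(262,296,6):
        w=px2d('top',u,v,d2[v,u])
        if w[2]>.02 and p2[v,u].min()>130: print(u,v,w.round(3),end=' | ')
E
python3 sp.py side18; python3 go.py
```

```text
time_s: 24.85
tcp_pos: [0.5285, 0.0628, 0.0381]
eef_rot: [[0.018, 0.136, 0.991], [0.006, 0.991, -0.136], [-1.0, 0.008, 0.017]]
wrist_force: [-5.0, 0.2, 9.0]
opening: 0.0233
262 205 [0.467 0.011 0.417] | 262 206 [0.463 0.011 0.42 ] | 262 207 [0.459 0.011 0.425] | 262 208 [0.457 0.011 0.425] | 262 209 [0.454 0.011 0.422] | 262 210 [0.451 0.011 0.423] | 262 211 [0.449 0.012 0.424] | 262 212 [0.446 0.012 0.422] | 262 213 [0.442 0.012 0.426] | 262 214 [0.44  0.012 0.427] | 262 215 [0.437 0.012 0.426] | 262 216 [0.435 0.013 0.424] | 262 217 [0.432 0.013 0.424] | 262 218 [0.43  0.013 0.419] | 262 219 [0.427 0.013 0.419] | 262 220 [0.424 0.013 0.423] | 262 221 [0.421 0.013 0.421] | 268 221 [ 0.484 -0.     0.078] | 274 221 [ 0.483 -0.021  0.075] | 262 222 [0.419 0.014 0.416] | 268 222 [ 0.48  -0.     0.084] | 274 222 [ 0.478 -0.021  0.084] | 280 222 [ 0.476 -0.041  0.089] | 286 222 [ 0.477 -0.061  0.073] | 292 222 [ 0.473 -0.081  0.087] | 262 223 [0.415 0.014 0.426] | 268 223 [ 0.416 -0.002  0.414] | 280 223 [ 0.474 -0.041  0.08 ] | 286 223 [ 0.472 -0.061  0.084] | 292 223 [ 0.471 -0.081  0.08 ] | 262 224 [0.414 0.014 0.417] | 268 224 [ 0.413 -0.002  0.416] | 292 224 [ 0.468 -0.081  0.079] | 262 225 [0.41  0.014 0.42 ] | 262 226 [0.407 0.014 0.423] | 268 229 [ 0.397 -0.001  0.426] | 268 230 [ 0.394 -0.001  0.432] | 268 231 [ 0.389 -0.001  0.441] | 268 232 [ 0.386 -0.001  0.446] | 268 233 [ 0.383 -0.001  0.448] | 268 234 [ 0.38  -0.001  0.449] | side18 100 53 slope deg -5.82 far end [[-0.0489, -0.1678, 0.0781], [-0.0489, -0.1671, 0.0744], [-0.0458, -0.1652, 0.0831], [-0.0487, -0.1652, 0.08]]
t 24.95 tcp [0.5285 0.0629 0.0381] yaw 82.2 F [-5.4  0.4  8.8] open 0.0238
```

View pics/c25.png

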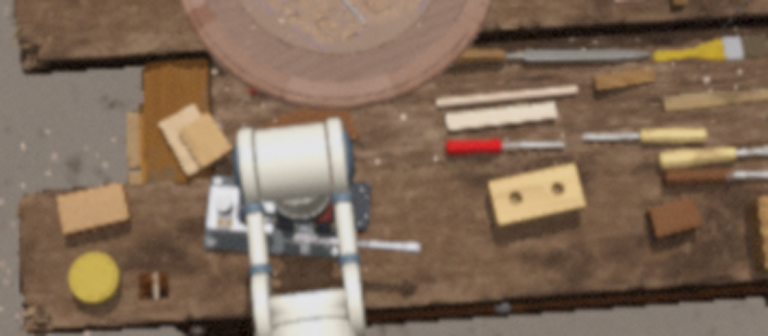

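View pics/c24.png

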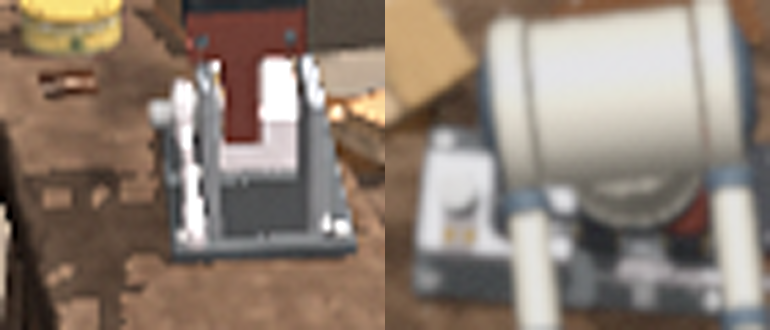

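```bash
cat > av.py <<'E'
from h import *
O=np.array([.5388,.0623]);c,s=np.cos(np.radians(-7.8)),np.sin(np.radians(-7.8))
J=np.array([[c,s],[-s,c]])
for n,ur,vr in (('top',range(264,300),range(215,230)),('side',range(264,274),range(212,238))):
    ps=[];ds=[]
    for k in range(8):
        p,d=vision.read_camera(n); ps.append(p);ds.append(d)
    im=np.median(ps,0);d=np.median(ds,0); cv2.imwrite(f'pics/av_{n}.png',im.astype(np.uint8))
    P=[]
    for v in vr:
        for u in ur:
            w=px2d(n,u,v,d[v,u]); j=J@(w[:2]-O)
            if -.054<j[0]<-.037 and .045<w[2]<.11 and -.16<j[1]<-.05 and im[v,u].min()>120: P.append([j[1],w[2]])
    P=np.array(P); 
    for _ in range(3):
        a=np.polyfit(P[:,0],P[:,1],1); r=P[:,1]-np.polyval(a,P[:,0]); P=P[abs(r)<max(.004,2*r.std())]
    print(n,len(P),'deg',np.degrees(np.arctan(a[0])).round(2),'z at -.05,-.15',np.polyval(a,[-.05,-.15]).round(4),'sd',r.std().round(4))
E
python3 av.py; python3 go.py
python3 - <<'E'
from h import *
im=cv2.imread('pics/av_side.png'); i0=cv2.imread('pics/side16.png'); i1=cv2.imread('pics/side17.png')
cv2.imwrite('pics/c26.png',np.hstack([cv2.resize(i[195:245,255:290],None,fx=7.5,fy=7.5,interpolation=cv2.INTER_NEAREST) for i in (i0,i1,im)]))
E
```

```text
top 58 deg -1.21 z at -.05,-.15 [0.0812 0.0833] sd 0.0018
side 36 deg -2.87 z at -.05,-.15 [0.0777 0.0827] sd 0.0016
t 25.75 tcp [0.5285 0.0628 0.0381] yaw 82.19 F [-4.5  0.1  9.7] open 0.0234
```

View pics/c26.png

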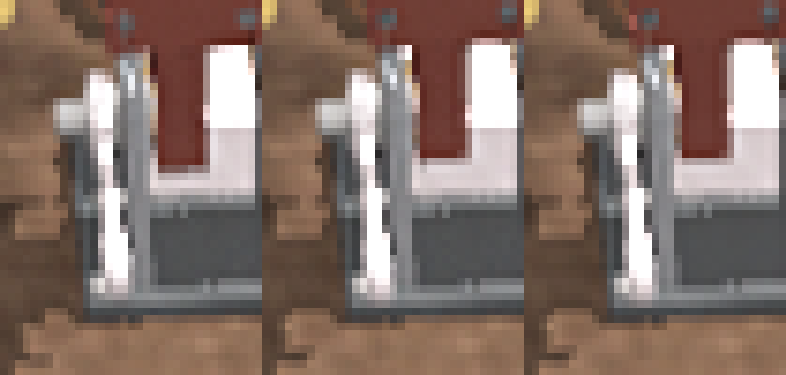

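```bash
python3 - <<'E'
from h import *
job.hand_in()
E
python3 go.py
```

```text
the job is handed in; nothing more can be done
the job is handed in; nothing more can be done
```

I put both pins in the block and levelled the spanner, then handed the job in at about 26 s. The gripper was still holding the bolt head at 60 N, the gripper's maximum.

- **Pins:** I put a pin in the one-dot hole first and the other in the two-dot hole. I pushed each down until its shoulder met the block, felt as 12 N and 17 N of push-back at the height expected for home. After I let go, the side camera showed both standing upright.
- **Bolt:** The tool can only point straight down, and squeezing the tilted head did not turn it. I rolled it round with one finger until its flat lay against that finger, then closed the other finger on the opposite flat. The finger opening read 23.4 to 24 mm, which fits a grip on the flats of the 24 mm head.
- **Level check:** The cameras disagree slightly. The top camera gave −1.2°. The side camera gave −2.9°, which is about 0° once I allow for that method having read 2.9° low at the start. The spanner tip's position in the side picture gave about +0.7°. I take it as level to within roughly 1°.
- **TCP height:** The fingertips are about 22 mm higher than the reported TCP. The cameras showed this, and a test closing above a pin confirmed it. I worked from the real tip height throughout.
- **Not checked:** The arm hid the pin in the one-dot hole in the last top picture, so its last clear view was just after it was released.
- **Left alone:** The tin, sanding block and offcut looked unmoved in the last picture. I never moved the gripper against the spanner.

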